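# Refit the tube spinner's bearing cups

## Task

Refit the tube spinner: take each steel bearing cup from the blue mat and start it squarely by hand a few millimetres (a third of its height) into a bore of the aluminium block, then drive it fully home, flush with the face, with the yellow bar and not the fingers, tapping a little at a time on opposite sides of its rim in turn so that it goes in square and never visibly cocks. Then lay the bar down in the orange tray, and last swing the magnifier by its blue knob until its pointer is at the green mark, and let go. Leave the racks and the jar where they are.

Things in the scene. Friction and masses are not known exactly. Their poses are not given: they have to be found in the camera images.
- fixture: the fixed aluminium bearing block of a three-spindle tube spinner, 86 (x) x 224 (y) x 40 mm high, with a flat top face at z = 40 mm; origin under the block's centre, z up; a foot plate 8 mm high and 60 mm wide runs from the block along its +x to 210 mm and carries the magnifier's post
- bore0 (a point): centre of the mouth of bore 0, on the block's top face (70 mm to +y of the block's centre); axes as the fixture. Each bore is 51 mm across and 16 mm deep to a flat shoulder; a fixed spindle stub 10 mm in diameter stands on its axis and rises 10 mm above the top face
- bore1 (a point): centre of the mouth of bore 1, on the block's top face (at the block's centre); axes as the fixture. Four brass spring leaves line each bore, at its +x, +y, -x and -y: their sloping tops meet a cup about 2 mm deep and spread as it is pushed in; started squarely by hand 5 to 6 mm deep (a few newtons straight down, up to 15 N if off-centre, when it is best to ease sideways) a cup stays where it is left; left shallower it only sits loosely in the mouth and tips when tapped
- bore2 (a point): centre of the mouth of bore 2, on the block's top face (70 mm to -y of the block's centre); axes as the fixture. Once started, a cup is held by friction of the leaves wherever it is left: a few newtons (1 to 6 N) on one side of its rim drives that side down while the other side stays or lifts slightly
- cup0_center (a point): centre of bearing cup 0, a loose plain steel ring 44 mm outside, 28 mm inside and 16 mm high, 60 g, the same both ways up; this point is on the axis, 8 mm above its underside; z along its axis. May be absent. Starts flat on the blue mat. Any cup fits any bore, one to a bore; home, its top is flush with the block's face (this point 8 mm below the bore's mouth)
- cup1_center (a point): centre of bearing cup 1, a loose plain steel ring 44 mm outside, 28 mm inside and 16 mm high, 60 g, the same both ways up; this point is on the axis, 8 mm above its underside; z along its axis. May be absent. Starts flat on the blue mat. Any cup fits any bore, one to a bore; home, its top is flush with the block's face (this point 8 mm below the bore's mouth)
- cup2_center (a point): centre of bearing cup 2, a loose plain steel ring 44 mm outside, 28 mm inside and 16 mm high, 60 g, the same both ways up; this point is on the axis, 8 mm above its underside; z along its axis. May be absent. Starts flat on the blue mat. Any cup fits any bore, one to a bore; home, its top is flush with the block's face (this point 8 mm below the bore's mouth)
- mat: fixed blue mat 250 x 110 x 3 mm on which the cups lie in a row along its x, 80 mm apart; origin under its centre
- bar_center (a point): centre of the loose yellow nylon tapping bar, 70 (its x) x 32 x 32 mm, 80 g; it lies on a long side on the bench at the start, its centre 16 mm up. Grip it across its 32 mm width by its upper half so that its lower half stands clear below the fingertips; laid tangentially over one side of a cup's rim it pushes that side down, and it stops on the block's face when that side is flush
- tray_in (a point): centre of the inner floor of the fixed shallow orange tool tray: outside 160 (x) x 130 (y) x 16 mm high, walls and floor 5 mm; x and y axes along its sides
- magnifier (a joint): angle of the magnifier's arm about its upright post, rad: 0 when the red pointer on its hub lies at the green mark on the white dial, the lens then over the middle bore; positive swings the lens towards the fixture's +y. Friction (about 0.12 N m) holds it wherever it is left
- mag_pivot (a point): point on the axis of the magnifier's post, at the arm's height (165 mm above the bench), 190 mm to the fixture's +x of the middle bore
- mag_knob (a point): point to grip on the magnifier's upright blue knob, a round peg 16 mm in diameter, on the arm 115 mm from the post's axis; it stands clear of the arm from about 171 to 216 mm above the bench and this point is at 197 mm. The arm is 14 mm wide and 10 mm deep, the lens ring 76 mm across, 190 mm from the post. At joint value 0 the knob lies from the post towards the fixture's -x
- tube_rack: bystander: yellow tube rack 100 x 90 x 57 mm, loose; leave alone; origin under its centre
- jar: bystander: jar with a green cap, 52 mm across, 100 mm high, loose; leave alone; origin under its centre
- pcr_rack: bystander: blue strip rack 90 x 120 x 56 mm, loose; leave alone; origin under its centre
Things that resemble listed ones, but are neither listed nor needed, are in the scene too. Leave any black or red look-alike of the part that bears cup0_center alone.

How it is judged:
On the way, in this order (a step that is already met when the one before it is completed fails the run):
1. every cup is home, flush and square in a bore of its own (((horizontal distance between cup0_center and bore0 below 0.003 m and z of cup0_center in the frame of bore0 below -0.0065 m and angle between the z axis of cup0_center and the z axis of fixture, either way round below 0.05 rad) or (horizontal distance between cup0_center and bore1 below 0.003 m and z of cup0_center in the frame of bore1 below -0.0065 m and angle between the z axis of cup0_center and the z axis of fixture, either way round below 0.05 rad) or (horizontal distance between cup0_center and bore2 below 0.003 m and z of cup0_center in the frame of bore2 below -0.0065 m and angle between the z axis of cup0_center and the z axis of fixture, either way round below 0.05 rad)) and ((horizontal distance between cup1_center and bore0 below 0.003 m and z of cup1_center in the frame of bore0 below -0.0065 m and angle between the z axis of cup1_center and the z axis of fixture, either way round below 0.05 rad) or (horizontal distance between cup1_center and bore1 below 0.003 m and z of cup1_center in the frame of bore1 below -0.0065 m and angle between the z axis of cup1_center and the z axis of fixture, either way round below 0.05 rad) or (horizontal distance between cup1_center and bore2 below 0.003 m and z of cup1_center in the frame of bore2 below -0.0065 m and angle between the z axis of cup1_center and the z axis of fixture, either way round below 0.05 rad)) and ((horizontal distance between cup2_center and bore0 below 0.003 m and z of cup2_center in the frame of bore0 below -0.0065 m and angle between the z axis of cup2_center and the z axis of fixture, either way round below 0.05 rad) or (horizontal distance between cup2_center and bore1 below 0.003 m and z of cup2_center in the frame of bore1 below -0.0065 m and angle between the z axis of cup2_center and the z axis of fixture, either way round below 0.05 rad) or (horizontal distance between cup2_center and bore2 below 0.003 m and z of cup2_center in the frame of bore2 below -0.0065 m and angle between the z axis of cup2_center and the z axis of fixture, either way round below 0.05 rad))), for 0.2 s.
2. the bar lies in the orange tray, let go (x of bar_center in the frame of tray_in between -0.062 and 0.062 m and y of bar_center in the frame of tray_in between -0.05 and 0.05 m and z of bar_center in the frame of tray_in below 0.0195 m and contact force between the fingers and bar below 0.2 N), for 0.2 s.
3. the magnifier's pointer is at the green mark and the knob is let go (value of joint magnifier between -0.07 and 0.07 rad and contact force between the fingers and anything else below 0.2 N), for 0.2 s.
At the end, for the whole second after the job is handed in: every cup present is in a bore within 3 mm of its axis, no more than 1.5 mm proud of flush and square to 0.05 rad; the bar lies flat on the floor of the tray, inside its walls; the magnifier is within 0.07 rad of the mark and at rest; nothing is held (all of step 1 and all of step 3 and x of bar_center in the frame of tray_in between -0.062 and 0.062 m and y of bar_center in the frame of tray_in between -0.05 and 0.05 m and z of bar_center in the frame of tray_in below 0.0195 m and velocity of joint magnifier between -0.05 and 0.05 rad/s and linear speed of bar below 0.02 m/s); the robot touches nothing.
It fails at once if a bearing cup, some 7 mm or more into its bore, cocked by more than 10 degrees (0.175 rad) ((((horizontal distance between cup0_center and bore0 below 0.01 m and z of cup0_center in the frame of bore0 below 0.001 m) or (horizontal distance between cup0_center and bore1 below 0.01 m and z of cup0_center in the frame of bore1 below 0.001 m) or (horizontal distance between cup0_center and bore2 below 0.01 m and z of cup0_center in the frame of bore2 below 0.001 m)) and angle between the z axis of cup0_center and the z axis of fixture, either way round above 0.175 rad) or (((horizontal distance between cup1_center and bore0 below 0.01 m and z of cup1_center in the frame of bore0 below 0.001 m) or (horizontal distance between cup1_center and bore1 below 0.01 m and z of cup1_center in the frame of bore1 below 0.001 m) or (horizontal distance between cup1_center and bore2 below 0.01 m and z of cup1_center in the frame of bore2 below 0.001 m)) and angle between the z axis of cup1_center and the z axis of fixture, either way round above 0.175 rad) or (((horizontal distance between cup2_center and bore0 below 0.01 m and z of cup2_center in the frame of bore0 below 0.001 m) or (horizontal distance between cup2_center and bore1 below 0.01 m and z of cup2_center in the frame of bore1 below 0.001 m) or (horizontal distance between cup2_center and bore2 below 0.01 m and z of cup2_center in the frame of bore2 below 0.001 m)) and angle between the z axis of cup2_center and the z axis of fixture, either way round above 0.175 rad)).
It fails at once if a bearing cup pushed home by the fingers in place of the bar ((((horizontal distance between cup0_center and bore0 below 0.01 m and z of cup0_center in the frame of bore0 below -0.001 m) or (horizontal distance between cup0_center and bore1 below 0.01 m and z of cup0_center in the frame of bore1 below -0.001 m) or (horizontal distance between cup0_center and bore2 below 0.01 m and z of cup0_center in the frame of bore2 below -0.001 m)) and contact force between the fingers and cup0 above 4 N) or (((horizontal distance between cup1_center and bore0 below 0.01 m and z of cup1_center in the frame of bore0 below -0.001 m) or (horizontal distance between cup1_center and bore1 below 0.01 m and z of cup1_center in the frame of bore1 below -0.001 m) or (horizontal distance between cup1_center and bore2 below 0.01 m and z of cup1_center in the frame of bore2 below -0.001 m)) and contact force between the fingers and cup1 above 4 N) or (((horizontal distance between cup2_center and bore0 below 0.01 m and z of cup2_center in the frame of bore0 below -0.001 m) or (horizontal distance between cup2_center and bore1 below 0.01 m and z of cup2_center in the frame of bore1 below -0.001 m) or (horizontal distance between cup2_center and bore2 below 0.01 m and z of cup2_center in the frame of bore2 below -0.001 m)) and contact force between the fingers and cup2 above 4 N)).
It fails at once if a rack or the jar shoved more than 30 mm (distance of any of tube_rack, jar, pcr_rack from where it was at the start of the episode above 0.03 m).
Of cup0, cup1, cup2 only 2 to 3 are there at a start; the rules pass over those that are not, and their reading is None.
At some moment in a run one of bar may be knocked a few centimetres aside while the robot is not near it.
Once in a run the grip may slacken for a moment while it holds something.
It also fails if it takes over 210 s, if anything falls off the work surface, if the arm or the gripper's body presses on something with over 40 N, if the wrist force passes 120 N, or if a joint passes its speed limit or range.

## Robot

A 6-joint arm with a two-finger parallel gripper is mounted at the origin on the work surface. World frame = base frame: x ahead of the robot, y to its left, z up, the work surface at z = 0. Lengths are in m, angles in rad, forces in N, time in s.
With the tool pointing down it reaches from about 0.25 to 0.775 m from the base axis. Payload 8.9 kg.
Tool frame: the origin (TCP) lies at the very end of the fingers, on their centre line; the grasp point (between the pads) lies 19 mm behind it (env.hold_point_z is the distance from the TCP to the grasp point, in m); z points along the fingers, x is the direction in which the jaws open and shut, and the axes are right-handed (so a half turn about z gives the same grasp; the last joint's range is limited). The gripper opens to 85 mm and grips with 20 to 120 N. Pads are 22 mm wide; open, the fingers measure 114 mm over their backs; the gripper's body (76 mm by 85 mm) begins 54 mm behind the grasp point. The pads swing forward as they close: fully open they stand 13 mm farther back than shut.
Start: joints at [1.097, 0.291, -0.153, 1.127, 0, 1.431], TCP at [0.172, 0.496, 0.195] pointing down, gripper open.
Joint ranges: [-2.52, 2.52], [-0.91, 1.74], [-1.3, 1.37], [-1.96, 2.02], [-1.52, 1.47], [-3.14, 3.14]. Speed limits (rad/s): [2.22, 2.22, 2.79, 3.14, 3.14, 3.14].

## Interface

Orientations are given as a unit quaternion [w, x, y, z].
In Python, from station import env gives the robot as it stands.
- The arm moves only by the tool arm_command, never from a script. Its argument "moves" is a list that holds one entry, the list of rows, each a list of 7 numbers: the finger opening in cm, from 0 to 8.54, then the shift along the tool's x, y, z in cm, then the turn, a rotation vector about the tool's x, y, z in degrees. A call has 1 to 12 rows; each row is the pose to reach, as a shift and turn from the pose commanded when the call began, along the tool's axes at that moment; what a row does not reach only later rows make up. A row lasts 1/12 s, in which the tool goes at most 41.7 mm and 7.16 degrees, less where a joint would pass 70% of its speed; a pose out of reach is approached as far as the arm can. A call with a gripper value outside its range is refused whole. The fingers move at their own pace and stop on an object; "newtons" is the grip in N (left out, the last holds). Time passes only in rows, so rows that repeat a pose let the fingers close. It gives the time, the measured TCP pose, the force and the opening at its end, in the units of the state.
- env.read_state(): the state, without advancing time (a new reading comes with each control period).
- env.camera(name): name is "side" or "top"; returns (picture, depth): 420x560x3 uint8, red, green, blue; 420x560 float32, m along the optical axis (not along the pixel's ray), 0 where there is no reading.
- env.camera_model(name): a dict with "fx", "fy", "cx", "cy" (pixels), "rvec" (rotation vector, rad) and "tvec" (3), from world to camera coordinates, as OpenCV has them. Camera axes: x right, y down, z forward; pixel columns grow to the right and rows downward; lengths in m; the calibration is good to about 2 mm. A picture is of the moment at which its call begins. camera_model takes no time and is no camera call.
- env.finish_job(): hands the job in, once; it reports no verdict.
Trained networks look in the newest picture that a camera, given by its name, has taken for a name from the list of things; names that differ only in an ending like _2 or _b are one class to them, and where a whole thing is asked for, a point or a joint stands for the part that bears it (a point fixed in the world has none). Each returns a list of dicts, best first, with "confidence" (0 to 1); they miss things now and then, are a little off and sometimes report something else, mostly with a low value. They report only what shows in the picture. A call takes as long as a camera call. They do not tell look-alikes from the thing itself.
- env.silhouettes(camera, target): "mask" (420x560 bool, what is visible of it) and "rect" ([centre column, centre row, width, height] in pixels, round what is visible of it).
The state is a dict: "t": time; "joints": joint angles; "joint_velocities": joint speeds; "effort": joint torques, N m; "eef_pos": TCP position; "orientation": TCP orientation; "force": force on the tool from outside, world axes, zero at the start; "torque": the same for the moment, N m; "opening": finger opening in m.
Only numpy, scipy, OpenCV 4.12 (cv2) and the standard library are available. Lean on these libraries where they do the work, as an engineer would, in place of code of your own. Each camera call takes 0.05 s, during which the arm holds its last target. There are 200 camera calls.

## Working session

There is one attempt and no reset: what is moved stays moved. The work goes in short steps, Python scripts to look and compute and a tool call to move; the robot and the scene stay as the last step left them, time stands still between calls to the robot, and variables do not carry over. Pictures are saved under pics/ and viewed, about 12 in all and at most 16, crops included, and the job is handed in when it is done.

Besides the shell and the picture viewer there is one more tool, called after "Request:" in YAML: its name, and indented under it one key for each argument. arm_command: Moves the arm, as the interface text tells. Its arguments: {"type":"object","properties":{"moves":{"type":"array"},"newtons":{"type":"number"}},"required":["moves"]}

```bash
ls; mkdir -p pics
cat > h.py <<'E'
import numpy as np,cv2
from station import env
def model(c):
    m=env.camera_model(c);R=cv2.Rodrigues(np.array(m['rvec'],float))[0];return m,R,np.array(m['tvec'],float).ravel()
def cloud(c,d):
    m,R,t=model(c);v,u=np.mgrid[0:d.shape[0],0:d.shape[1]]
    P=np.stack([(u-m['cx'])/m['fx']*d,(v-m['cy'])/m['fy']*d,d],-1)
    return (P-t)@R
def ray(c,u,v,z):
    m,R,t=model(c);o=-R.T@t;r=R.T@np.array([(u-m['cx'])/m['fx'],(v-m['cy'])/m['fy'],1.]);return o+r*(z-o[2])/r[2]
def save(n,p): cv2.imwrite('pics/'+n+'.png',p[...,::-1])
E
python3 - <<'E'
from h import *
for c in ['top','side']:
    p,d=env.camera(c);save(c+'0',p);np.save(c+'0.npy',d)
    m,R,t=model(c);print(c,m['fx'],-R.T@t,R[2])
    P=cloud(c,d)
    for n in ['fixture','cup0_center','bar_center','mat','tray_in','mag_knob','magnifier','tube_rack','jar','pcr_rack']:
        for s in env.silhouettes(c,n):
            k=s['mask']&(d>0)
            q=P[k]
            print(n,round(s['confidence'],2),np.round(s['rect']).astype(int),np.round(np.median(q,0),3) if len(q) else '',np.round(np.percentile(q[:,2],95),3) if len(q) else '')
print(env.read_state())
E
```

```text
pics
top 469.8317810646832 [ 0.32508196 -0.02757009  1.50898461] [ 0.14571252  0.00918729 -0.98928431]
fixture 0.88 [292 209 106  93] [ 0.506 -0.085  0.037] 0.171
fixture 0.16 [228 157  40  35] [0.726 0.16  0.05 ] 0.058
cup0_center 0.48 [382 249   9  16] [ 0.425 -0.331  0.016] 0.021
cup0_center 0.41 [419 248  12  15] [ 0.441 -0.441  0.011] 0.018
bar_center 0.65 [210 233  12  25] [0.493 0.223 0.03 ] 0.035
mat 0.68 [383 226  41  81] [ 0.506 -0.32   0.001] 0.006
mat 0.57 [292 210 108  94] [ 0.506 -0.084  0.037] 0.171
tray_in 0.79 [160 234  46  48] [0.494 0.383 0.004] 0.015
mag_knob 0.72 [279 186  78  39] [0.608 0.059 0.168] 0.177
mag_knob 0.27 [182 176  22  24] [0.665 0.301 0.091] 0.102
magnifier 0.6 [282 186  86  40] [0.611 0.056 0.168] 0.177
tube_rack 0.65 [353 158  30  33] [ 0.727 -0.229  0.046] 0.058
jar 0.71 [183 176  17  21] [0.665 0.3   0.091] 0.102
jar 0.6 [211 232  14  23] [0.492 0.223 0.03 ] 0.035
pcr_rack 0.7 [229 156  40  34] [0.726 0.161 0.05 ] 0.058
side 394.65020204320155 [-0.0687231  -0.6047002   0.74274125] [ 0.58919424  0.55917506 -0.58324387]
fixture 0.65 [287 232 104
[... 1113 characters left out ...]

{'t': 1.1, 'joints': array([ 1.09672003e+00,  2.90676346e-01, -1.53441511e-01,  1.12669143e+00,
       -2.05182073e-05,  1.43149657e+00]), 'joint_velocities': array([ 3.89484734e-04,  4.64021467e-05,  6.97502689e-04, -1.24286420e-03,
       -1.72832472e-03, -5.61529111e-04]), 'effort': array([ 1.53409008e-03, -5.37033212e+01,  3.31647921e+01,  1.72588560e-03,
        1.38773757e-04, -7.16097816e-06]), 'eef_pos': array([0.17248701, 0.49583466, 0.19520189]), 'orientation': array([ 1.20912133e-05,  8.15033165e-01,  5.79414307e-01, -1.02670098e-06]), 'force': array([-0.22003812, -0.46273344,  0.31918215]), 'torque': array([-0.01521463,  0.00965399, -0.01612607]), 'opening': 0.08556177967517832}
```

Run:
```python
import cv2
a=cv2.imread('pics/top0.png')[120:320,130:450];cv2.imwrite('pics/a.png',cv2.resize(a,(800,500),interpolation=cv2.INTER_CUBIC))
a=cv2.imread('pics/side0.png')[130:400,140:440];cv2.imwrite('pics/b.png',cv2.resize(a,(660,594),interpolation=cv2.INTER_CUBIC))
```

```text
(no output)
```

View pics/a.png

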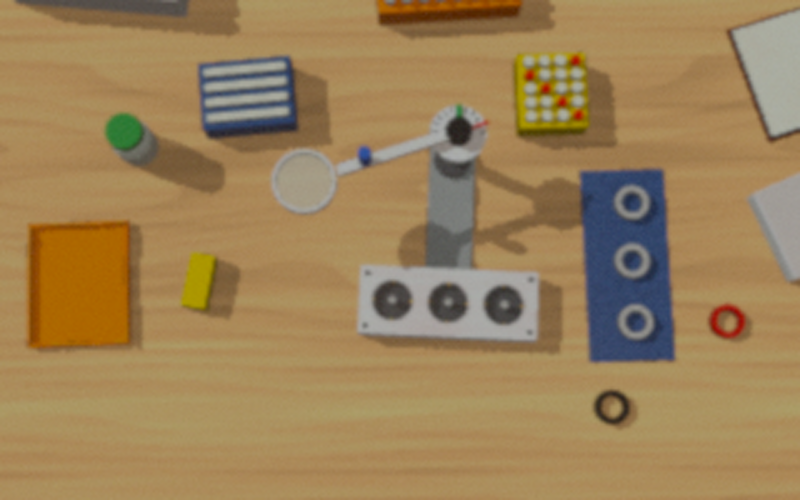

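View pics/b.png

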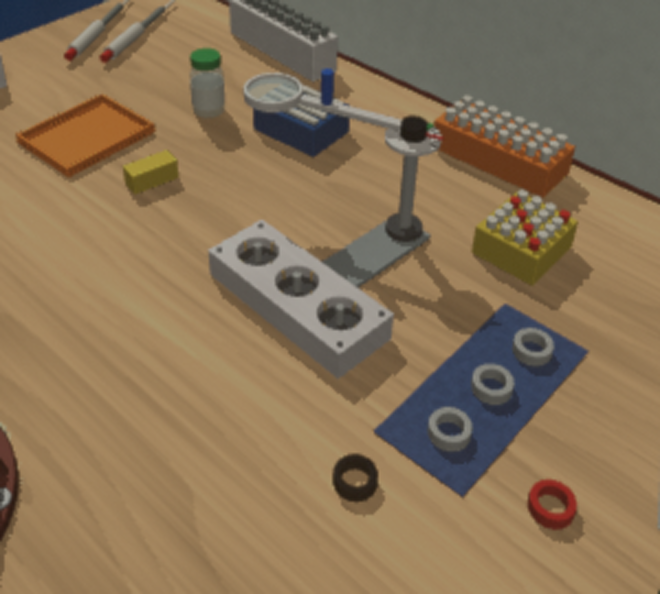

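The top crop shows all three steel cups on the mat, at crop px (632,203), (632,261) and (636,322). The black ring at (612,407) and the red one at (727,321) are look-alikes. The block's bores are at (392,300), (448,302) and (504,305). The bar is at (198,282) and the tray at (79,285). The magnifier is swung to +y, with its knob at (365,156). The side crop agrees with this layout.

```bash
cat >> h.py <<'E'
def rectfit(xy):
    r=cv2.minAreaRect(xy.astype(np.float32)*1000);return np.round(r[0],1),np.round(r[1],1),round(r[2],1)
def edge_rect(c,mask,z):
    cs=max(cv2.findContours(mask.astype(np.uint8),cv2.RETR_EXTERNAL,cv2.CHAIN_APPROX_NONE)[0],key=cv2.contourArea)[:,0]
    return rectfit(np.array([ray(c,u,v,z)[:2] for u,v in cs]))
def ringfit(q,r_in=.014,r_out=.022):
    # centre maximising points within annulus, minus points in hole
    from scipy.optimize import minimize
    c=np.median(q,0);best=None
    for dx in np.arange(-.008,.0081,.0005):
        for dy in np.arange(-.008,.0081,.0005):
            r=np.hypot(*(q-c-[dx,dy]).T);s=(np.maximum(0,np.abs(r-.018)-.003)**2).sum()
            if best is None or s<best[0]:best=(s,c+[dx,dy])
    return best
E
cat > m.py <<'E'
from h import *
for c in ['top','side']:
    p=cv2.imread(f'pics/{c}0.png');d=np.load(c+'0.npy');P=cloud(c,d);hsv=cv2.cvtColor(p,cv2.COLOR_BGR2HSV)
    x,y,z=P[...,0],P[...,1],P[...,2]
    def rep(n,m,big=True):
        m=m&(d>0)
        if big:
            _,l,s,_=cv2.connectedComponentsWithStats(m.astype(np.uint8));m=l==1+np.argmax(s[1:,4])
        q=P[m];print(c,n,len(q),rectfit(q[:,:2]),'mean',np.round(q.mean(0),4));return m
    inb=lambda a,b,e,f:(x>a)&(x<b)&(y>e)&(y<f)
    rep('block',inb(.4,.58,-.25,.07)&(abs(z-.04)<.004))
    rep('foot',inb(.56,.75,-.2,.03)&(abs(z-.008)<.004)&(hsv[...,1]<60))
    rep('bar',inb(.42,.56,.17,.28)&(abs(z-.032)<.006)&(hsv[...,1]>120))
    rep('tray',inb(.35,.6,.28,.5)&(hsv[...,1]>180)&(hsv[...,0]<16))
    rep('mat',inb(.3,.7,-.45,-.22)&(z<.009)&(hsv[...,0]>95)&(hsv[...,1]>90))
    for k,cx in enumerate([.42,.50,.58]):
        m=inb(.36,.66,-.4,-.25)&(abs(z-.019)<.006)&(hsv[...,1]<70)
        _,l,s,_=cv2.connectedComponentsWithStats(m.astype(np.uint8))
    for i in range(1,len(s)):
        if s[i,4]>25:
            q=P[l==i];print(c,'cup',s[i],ringfit(q[:,:2]),np.median(q[:,2]))
    # knob
    m=inb(.4,.8,-.15,.25)&(z>.155)&(d>0);
    rep('mag',m)
    mk=m&(hsv[...,0]>100)&(hsv[...,1]>100);q=P[mk];print('knob',len(q),np.median(q,0),q.max(0),np.argwhere(mk).mean(0))
    mk=(z>.12)&inb(.5,.8,-.2,.2)&(hsv[...,2]<50);print('hub',np.median(P[mk],0),mk.sum())
E
python3 m.py
```

```text
top block 951 (array([461.6, -91.8]), array([223.5,  86.3]), 87.1) mean [ 0.4614 -0.0918  0.0392]
top foot 310 (array([607.9, -99.9]), array([58. , 98.9]), 85.7) mean [ 0.6006 -0.0993  0.0072]
top bar 190 (array([493.7, 224.2]), array([32.8, 70. ]), 79.3) mean [0.4946 0.224  0.0306]
top tray 60 (array([518.5, 439.5]), array([14. , 97.8]), 86.9) mean [0.521  0.4398 0.0036]
top mat 1768 (array([ 512.2, -326.1]), array([242.6, 103.6]), 1.0) mean [ 0.509  -0.323   0.0008]
top cup [376 194  14  14  84] (np.float64(1.56979076101906e-05), array([ 0.59049313, -0.3321385 ])) 0.016668213578395444
top cup [376 217  14  14  77] (np.float64(1.606565329729457e-05), array([ 0.51474705, -0.32879159])) 0.01748240694321755
top cup [377 242  14  14  81] (np.float64(1.0289874827166613e-05), array([ 0.43657656, -0.3300922 ])) 0.016847812898160206
top mag 982 (array([625.8,  -9.4]), array([ 74.8, 262.4]), 20.7) mean [0.6127 0.017  0.1686]
knob 20 [0.61315165 0.00653341 0.21346718] [0.62037581 0.01076563 0.21781541] [181.5 275.5]
hub [ 0.64917    -0.10213572  0.17315114] 58
side block 1611 (array([462. , -
[... 372 characters left out ...]
ray([ 511.5, -326.1]), array([244.6, 105.4]), 1.4) mean [ 0.5002 -0.3249  0.0039]
side cup [373 279  19  15 159] (np.float64(5.6932376440119964e-05), array([ 0.59001353, -0.33316601])) 0.019027524745113603
side cup [354 295  20  17 180] (np.float64(7.987269684665317e-05), array([ 0.51511861, -0.33078219])) 0.019028033523382497
side cup [335 315  20  18 201] (np.float64(5.542928987193807e-05), array([ 0.43660639, -0.33190878])) 0.019288103655624007
side mag 1041 (array([618.8, -12.9]), array([ 77.1, 263.7]), 15.8) mean [ 0.6162 -0.0099  0.1708]
knob 63 [0.61159693 0.00219448 0.20186465] [0.62309151 0.01283385 0.21909214] [168.20634921 288.3968254 ]
hub [ 0.64370701 -0.10811708  0.1748605 ] 99
```

```bash
cat > g.py <<'E'
import sys
from h import *
C=np.array([.4618,-.0921]);th=np.radians(-3.)
RF=np.array([[np.cos(th),-np.sin(th)],[np.sin(th),np.cos(th)]])
def f2w(x,y): return C+RF@np.array([x,y])
def w2f(x,y): return RF.T@(np.array([x,y])-C)
def tool(s=None):
    s=s or env.read_state();w,x,y,z=s['orientation']
    from scipy.spatial.transform import Rotation as Ro
    return np.array(s['eef_pos']),Ro.from_quat([x,y,z,w]).as_matrix()
def shift(world): # cm in tool axes
    p,R=tool();return np.round(R.T@(np.array(world)-p)*100,2)
if __name__=='__main__':
    p,R=tool();print('yaw',np.degrees(np.arctan2(R[1,0],R[0,0])),'fix',w2f(*p[:2])*1000)
    for n,q in dict(A=(.4366,-.331),B=(.515,-.330),C=(.590,-.333),bar=(.4933,.2237),tray=(.4917,.3794),knob=(.6125,.005)).items(): print(n,np.round(w2f(*q)*1000,1),'shift',shift([*q,.08]))
    print(np.degrees(np.arctan2(R[1,0],R[0,0])),[round(float(i),4) for i in p])
E
python3 g.py
```

```text
yaw 70.81871730589182 fix [-319.68661919  571.98744193]
A [ -12.7 -239.9] shift [-69.42  52.11  11.52]
B [  65.6 -234.8] shift [-66.75  59.48  11.52]
C [ 140.6 -233.9] shift [-64.56  66.67  11.52]
bar [ 14.9 317. ] shift [-15.16  39.24  11.52]
tray [  5.2 472.4] shift [-0.51 33.97 11.52]
knob [145.4 104.9] shift [-31.9   57.69  11.52]
70.81871730589182 [0.1725, 0.4958, 0.1952]
```

Request:
arm_command:
  moves:
    - [[6.5,0,0,0,0,0,-7],[6.5,0,0,0,0,0,-14],[6.5,0,0,0,0,0,-16.1],[6.5,0,0,0,0,0,-16.1]]

```text
t: 1.43
eef_pos: [0.1725, 0.4958, 0.1952]
orientation: [0.0, 0.725, 0.688, -0.0]
force: [0.3, 1.0, -0.6]
opening: 0.065
```

Request:
arm_command:
  moves:
    - [[6.5,-4,1.5,0,0,0,0],[6.5,-8,3,0,0,0,0],[6.5,-12,4.5,0,0,0,0],[6.5,-16,6,0,0,0,0],[6.5,-20,7.5,0,0,0,0],[6.5,-24,9,0,0,0,0],[6.5,-28,10.5,0,0,0,0],[6.5,-32,12,0,0,0,0],[6.5,-36,13.5,0,0,0,0],[6.5,-40,15,0,0,0,0],[6.5,-40,15,0,0,0,0],[6.5,-40,15,0,0,0,0]]

```text
t: 2.43
eef_pos: [0.3018, 0.0857, 0.1955]
orientation: [0.001, 0.728, 0.685, 0.0]
force: [-0.5, 1.1, 0.2]
opening: 0.0649
```

Request:
arm_command:
  moves:
    - [[6.5,-4,1.5,0,0,0,0],[6.5,-8,3,0,0,0,0],[6.5,-12,4.5,0,0,0,0],[6.5,-16,6,0,0,0,0],[6.5,-20,7.5,0,0,0,0],[6.5,-24,9,0,0,0,0],[6.5,-28,10.5,0,0,0,0],[6.5,-32,12,0,0,0,0],[6.5,-36,13.5,0,0,0,0],[6.5,-40,15,2,0,0,0],[6.5,-40,15,4,0,0,0],[6.5,-40,15,4,0,0,0]]

```text
t: 3.43
eef_pos: [0.4287, -0.32, 0.1509]
orientation: [-0.002, 0.727, 0.687, -0.0]
force: [-1.6, 1.5, -0.7]
opening: 0.0646
```

```bash
python3 g.py
```

```text
yaw 86.72028577469942 fix [ -21.09237499 -229.33492498]
A [ -12.7 -239.9] shift [-1.07  0.87  7.08]
B [  65.6 -234.8] shift [-0.52  8.69  7.06]
C [ 140.6 -233.9] shift [-0.39 16.2   7.03]
bar [ 14.9 317. ] shift [54.63  3.36  7.23]
tray [  5.2 472.4] shift [70.17  2.31  7.28]
knob [145.4 104.9] shift [33.48 16.51  7.13]
86.72028577469942 [0.4287, -0.32, 0.1509]
```

Request:
arm_command:
  moves:
    - [[6.5,-1.05,0.85,3,0,0,0],[6.5,-1.05,0.85,6,0,0,0],[6.5,-1.05,0.85,9,0,0,0],[6.5,-1.05,0.85,9,0,0,0],[6.5,-1.05,0.85,9,0,0,0]]

```text
t: 3.85
eef_pos: [0.4365, -0.3281, 0.0651]
orientation: [-0.002, 0.726, 0.688, 0.0]
force: [0.6, 0.3, -0.1]
opening: 0.0648
```

```bash
python3 g.py|sed -n '1,2p;8p'
python3 - <<'E'
from h import *
p,d=env.camera('side');a=p[230:380,270:430];save('c',cv2.resize(a,(800,750)[0:1]+(600,),interpolation=cv2.INTER_CUBIC))
E
```

```text
yaw 86.93527991205322 fix [ -12.89743117 -236.96839102]
A [ -12.7 -239.9] shift [-0.29  0.02 -1.5 ]
86.93527991205322 [0.4365, -0.3281, 0.0651]
```

View pics/c.png

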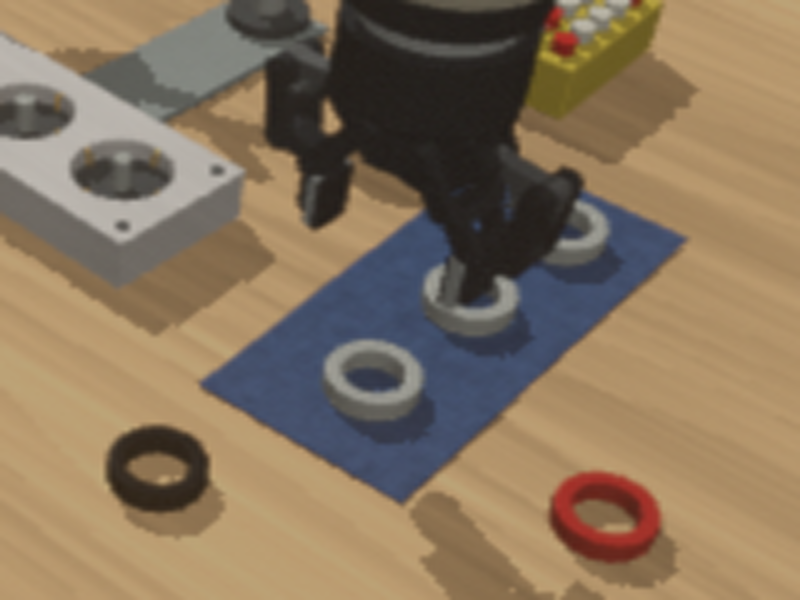

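The side view shows the open gripper above cup A, the nearest one on the mat, with nothing blocking its descent.

Request:
arm_command:
  moves:
    - [[6.5,-0.3,0,3,0,0,0],[6.5,-0.3,0,5,0,0,0],[6.5,-0.3,0,5.9,0,0,0],[6.5,-0.3,0,5.9,0,0,0],[3.5,-0.3,0,5.9,0,0,0],[3.5,-0.3,0,5.9,0,0,0],[3.5,-0.3,0,5.9,0,0,0],[3.5,-0.3,0,5.9,0,0,0],[3.5,-0.3,0,5.9,0,0,0]]
  newtons: 40

```text
t: 4.65
eef_pos: [0.4372, -0.3334, 0.007]
orientation: [0.001, 0.726, 0.688, 0.0]
force: [0.4, 0.2, 0.1]
opening: 0.0348
```

```bash
python3 g.py|sed -n '1,2p;8p'
python3 - <<'E'
from h import *
p,d=env.camera('side');a=p[270:350,300:410];save('d',cv2.resize(a,(800,582),interpolation=cv2.INTER_CUBIC))
E
```

```text
yaw 86.91624217859814 fix [ -11.94011164 -242.27029338]
A [ -12.7 -239.9] shift [ 0.23 -0.07 -7.3 ]
86.91624217859814 [0.4372, -0.3334, 0.007]
```

View pics/d.png

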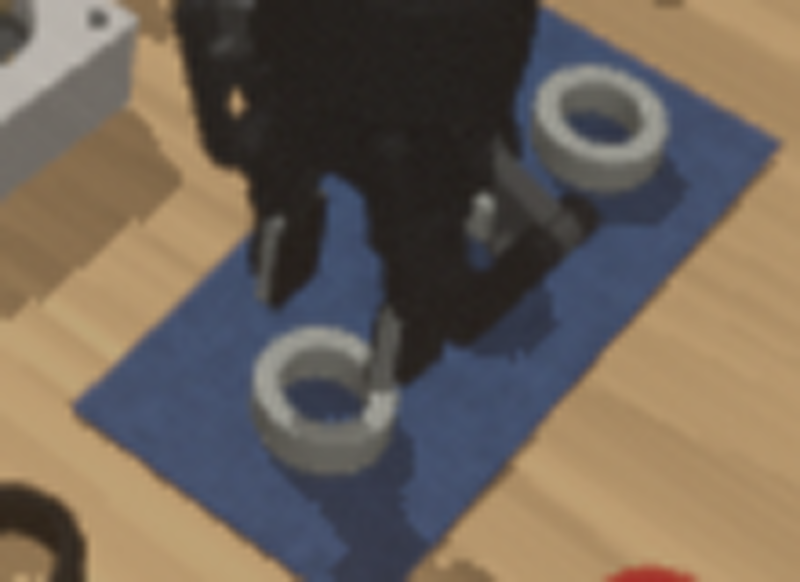

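Run:
```python
from h import *
for c in ['side','top']:
    p,d=env.camera(c);P=cloud(c,d);m,R,t=model(c)
    K=np.array([[m['fx'],0,m['cx']],[0,m['fy'],m['cy']],[0,0,1]])
    X=np.array([[.4372,-.3334,.007],[.4372,-.3334,.03],[.4366,-.331,.019],[.4372,-.3134,.01],[.4372,-.3534,.01]])
    print(c,np.round(cv2.projectPoints(X,np.array(m['rvec'],float),t,K,None)[0][:,0],1).tolist())
    hsv=cv2.cvtColor(p,cv2.COLOR_RGB2HSV);x,y,z=P[...,0],P[...,1],P[...,2]
    dark=(abs(x-.45)<.08)&(abs(y+.33)<.08)&(d>0)&(hsv[...,2]<70)&(z>.012)
    if c=='side': 
        q=P[dark];o=np.argsort(q[:,2]);print(np.round(q[o[:40:4]],3))
        k=(abs(x-.437)<.04)&(abs(y+.33)<.035)&(abs(z-.019)<.004)&(hsv[...,1]<70)&(hsv[...,2]>90)
        print(ringfit(P[k][:,:2]),k.sum())
print(env.read_state()['opening'])
```

```text
side [[344.4, 326.5], [345.5, 319.9], [343.9, 322.6], [337.3, 320.5], [352.0, 331.0]]
[[ 0.444 -0.315  0.045]
 [ 0.432 -0.315  0.048]
 [ 0.446 -0.315  0.05 ]
 [ 0.436 -0.314  0.052]
 [ 0.431 -0.315  0.054]
 [ 0.433 -0.302  0.054]
 [ 0.43  -0.362  0.055]
 [ 0.437 -0.363  0.057]
 [ 0.433 -0.302  0.058]
 [ 0.439 -0.363  0.059]]
(np.float64(3.395430027765398e-05), array([ 0.43647316, -0.33180193])) 161
top [[384.1, 248.3], [385.6, 247.7], [384.2, 248.2], [378.0, 248.3], [390.6, 248.1]]
0.035324696926100387
```

Request:
arm_command:
  moves:
    - [[6.5,0,0,0,0,0,0],[6.5,0,0,0,0,0,0],[6.5,0,0,0,0,0,0],[6.5,0,0,0,0,0,0],[6.5,0,0,0,0,0,0]]

```text
t: 5.22
eef_pos: [0.4368, -0.333, 0.0062]
orientation: [-0.0, 0.726, 0.688, -0.0]
force: [0.2, 0.6, -0.4]
opening: 0.0651
```

```bash
cat > tip.py <<'E'
from h import *
s=env.read_state();e=np.array(s['eef_pos']);print(e,s['opening'],s['force'],env.hold_point_z)
for c in ['side','top']:
    p,d=env.camera(c);P=cloud(c,d)
    q=P[(d>0)&(p.max(-1)<75)&(np.abs(P[...,:2]-e[:2]).max(-1)<.085)&(P[...,2]>e[2]+.005)&(P[...,2]<.2)]
    for sg in (1,-1):
        k=q[sg*(q[:,1]-e[1])>.01]
        if len(k)>5: k=k[np.argsort(k[:,2])];print(c,sg,np.round(k[:8:2]-e,3).tolist())
save('t%d'%(s['t']*100),env.camera('side')[0])
E
python3 tip.py
```

```text
[ 0.43676266 -0.33304546  0.00615928] 0.06514840980372547 [ 0.19665762  0.57617501 -0.42773083] 0.0187
side 1 [[0.079, 0.016, 0.013], [0.001, 0.034, 0.045], [-0.008, 0.036, 0.047], [-0.003, 0.034, 0.047]]
side -1 [[-0.011, -0.032, 0.05], [-0.007, -0.039, 0.052], [-0.01, -0.031, 0.054], [-0.012, -0.032, 0.054]]
top 1 [[0.007, 0.021, 0.011], [-0.002, 0.038, 0.087], [-0.008, 0.046, 0.091], [-0.005, 0.046, 0.092]]
```

Request:
arm_command:
  moves:
    - [[6.5,0,0,0.2,0,0,0],[6.5,0,0,0.4,0,0,0],[6.5,0,0,0.6,0,0,0],[6.5,0,0,0.6,0,0,0]]

```text
t: 5.7
eef_pos: [0.4365, -0.3328, -0.0003]
orientation: [-0.0, 0.726, 0.688, -0.0]
force: [0.6, 0.4, -0.9]
opening: 0.0651
```

```bash
python3 tip.py
python3 - <<'E'
import cv2,glob,os
f=max(glob.glob('pics/t*.png'),key=os.path.getmtime)
cv2.imwrite('pics/e.png',cv2.resize(cv2.imread(f)[250:360,290:430],(764,600),interpolation=cv2.INTER_CUBIC))
E
```

```text
[ 4.36527154e-01 -3.32836624e-01 -3.20970054e-04] 0.06513330738220853 [ 0.58193699  0.35560218 -0.86175557] 0.0187
side 1 [[0.066, 0.025, 0.005], [0.082, 0.016, 0.01], [-0.001, 0.034, 0.045], [0.004, 0.032, 0.046]]
side -1 [[-0.038, -0.033, 0.005], [-0.006, -0.023, 0.005], [-0.032, -0.047, 0.005], [-0.033, -0.045, 0.005]]
top 1 [[-0.005, 0.044, 0.055], [-0.001, 0.04, 0.085], [-0.007, 0.046, 0.087], [-0.001, 0.044, 0.09]]
```

View pics/e.png

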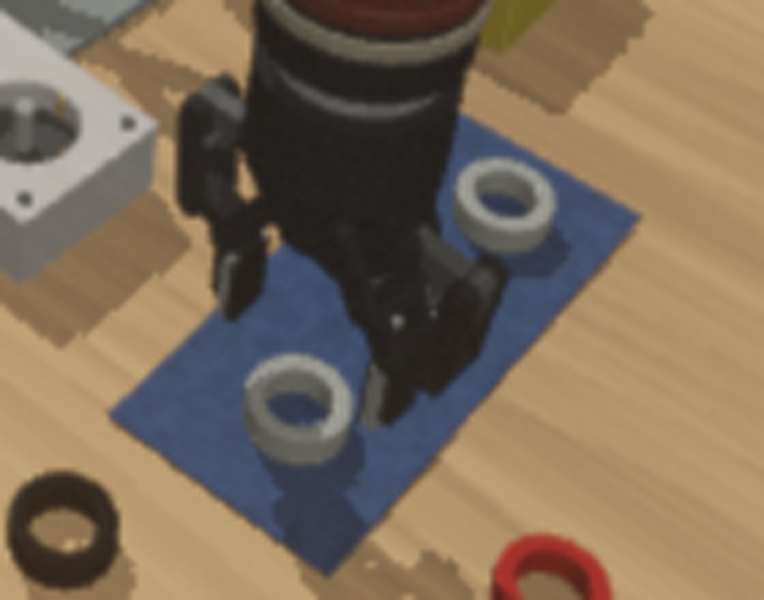

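The fingertips are still about 40 mm above the reported TCP: there is a gap above the cup, the shadow is clear and no force shows. I'll descend carefully, using pictures and force to judge height.

Request:
arm_command:
  moves:
    - [[6.5,0,0,0.7,0,0,0],[6.5,0,0,1.4,0,0,0],[6.5,0,0,1.8,0,0,0],[6.5,0,0,2.0,0,0,0],[6.5,0,0,2.0,0,0,0]]

```text
t: 6.27
eef_pos: [0.4363, -0.3326, -0.0206]
orientation: [-0.001, 0.726, 0.688, -0.0]
force: [-0.4, -0.2, -0.4]
opening: 0.0651
```

```bash
python3 tip.py
python3 - <<'E'
import cv2,glob,os
f=max(glob.glob('pics/t*.png'),key=os.path.getmtime)
cv2.imwrite('pics/f.png',cv2.resize(cv2.imread(f)[280:360,290:400],(800,582),interpolation=cv2.INTER_CUBIC))
E
```

```text
[ 0.43631424 -0.33259695 -0.0206259 ] 0.06512047965436041 [-0.43724475 -0.21910802 -0.43263384] 0.0187
side 1 [[-0.013, 0.017, 0.023], [0.053, 0.02, 0.024], [0.047, 0.013, 0.024], [-0.018, 0.011, 0.026]]
side -1 [[-0.045, -0.031, 0.021], [0.056, -0.041, 0.021], [-0.045, -0.029, 0.021], [-0.044, -0.031, 0.022]]
top 1 [[-0.004, 0.045, 0.068], [-0.002, 0.043, 0.089], [0.0, 0.037, 0.09], [0.0, 0.043, 0.092]]
```

View pics/f.png

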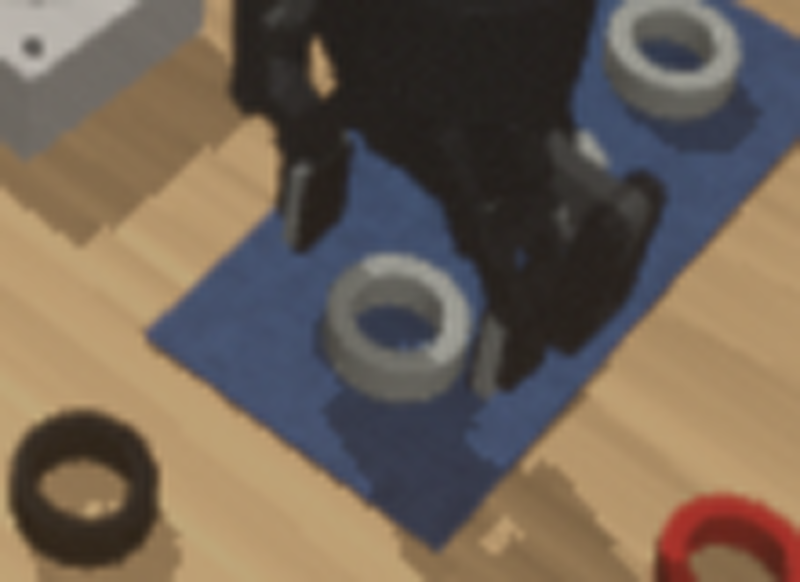

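The right fingertip is at crop (490,392) and the left at (300,250). That puts the tips at z≈15 mm, either side of cup A's rim. Closing now.

Request:
arm_command:
  moves:
    - [[3.5,0,0,0,0,0,0],[3.5,0,0,0,0,0,0],[3.5,0,0,0,0,0,0],[3.5,0,0,0,0,0,0],[3.5,0,0,0,0,0,0],[3.5,0,0,0,0,0,0]]
  newtons: 40

```text
t: 6.92
eef_pos: [0.4381, -0.3356, -0.018]
orientation: [0.002, 0.726, 0.688, -0.001]
force: [-1.4, -3.2, 12.3]
opening: 0.0352
```

Request:
arm_command:
  moves:
    - [[3.5,0,0,-2,0,0,0],[3.5,0,0,-5,0,0,0],[3.5,0,0,-8,0,0,0],[3.5,0,0,-10,0,0,0],[3.5,0,0,-10,0,0,0],[3.5,0,0,-10,0,0,0]]

```text
t: 7.42
eef_pos: [0.4376, -0.3338, 0.0814]
orientation: [0.001, 0.726, 0.688, 0.0]
force: [0.2, 0.5, 0.4]
opening: 0.0351
```

```bash
python3 g.py|sed -n '1,2p;8p'
python3 - <<'E'
from h import *
s=env.read_state();e=np.array(s['eef_pos'])
for c in ['side','top']:
    p,d=env.camera(c);P=cloud(c,d)-e
    hsv=cv2.cvtColor(p,cv2.COLOR_RGB2HSV)
    k=(d>0)&(hsv[...,2]>95)&(hsv[...,1]<60)&(np.abs(P[...,:2]).max(-1)<.035)&(P[...,2]<.06)&(P[...,2]>.01)
    q=P[k];print(c,len(q),np.round(np.percentile(q,[2,50,98],0),4).tolist() if len(q) else '')
    if c=='side':cv2.imwrite('pics/g.png',cv2.resize(p[240:350,290:430,::-1],(764,600),interpolation=cv2.INTER_CUBIC))
E
```

```text
yaw 86.91801498810456 fix [ -11.5476955  -242.63956858]
A [ -12.7 -239.9] shift [ 0.27 -0.11  0.14]
86.91801498810456 [0.4376, -0.3338, 0.0814]
side 6 [[-0.0107, -0.0293, 0.0412], [-0.0099, 0.0023, 0.0447], [0.0009, 0.0233, 0.0498]]
top 0
```

View pics/g.png

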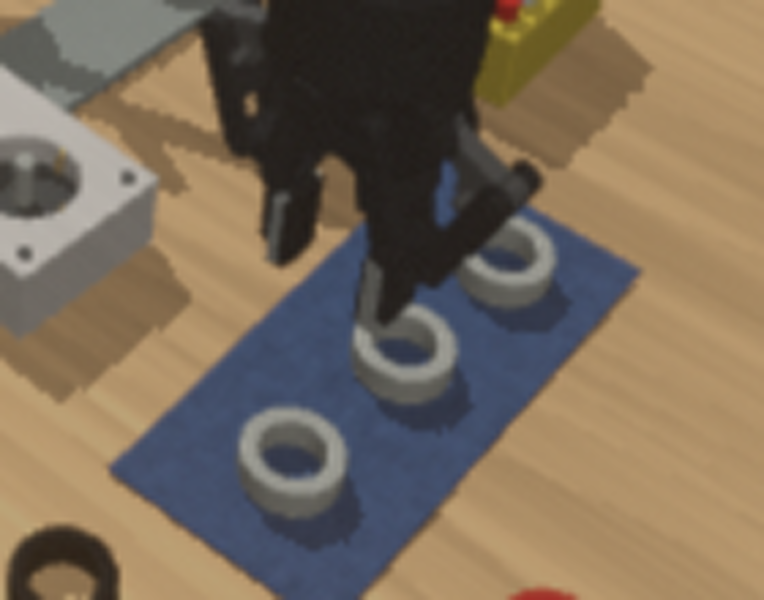

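The cup was not gripped: the pads closed on its top. That fixes the tips at 37 mm above the reported TCP at 35 mm opening, which matches the depth reading. I'll re-measure cup A and retry about 10 mm deeper.

```bash
cat > cups.py <<'E'
from g import *
def cups(c,box,z0=.019,smax=70,tol=.005):
    p,d=env.camera(c);P=cloud(c,d);hsv=cv2.cvtColor(p,cv2.COLOR_RGB2HSV);x,y,z=[P[...,i] for i in range(3)]
    m=(x>box[0])&(x<box[1])&(y>box[2])&(y<box[3])&(abs(z-z0)<tol)&(hsv[...,1]<smax)&(hsv[...,2]>80)&(d>0)
    n,l,s,_=cv2.connectedComponentsWithStats(m.astype(np.uint8));out=[]
    for i in range(1,n):
        if s[i,4]>30:
            q=P[l==i];b=ringfit(q[:,:2]);out.append((s[i,4],b[1],np.median(q[:,2])))
    return out
if __name__=='__main__':
    for c in ['side','top']:
        for n,q,z in cups(c,(.36,.66,-.4,-.27)): print(c,n,np.round(q,4),round(z,4),'fix',np.round(w2f(*q)*1000,1),'shift',shift([*q,.08]))
E
python3 cups.py
```

```text
side 102 [ 0.59   -0.3332] 0.0193 fix [ 140.7 -234.1] shift [ 0.74 15.37 -0.11]
side 134 [ 0.5153 -0.3308] 0.0193 fix [  66.  -235.6] shift [ 0.58  7.9  -0.1 ]
side 189 [ 0.4359 -0.33  ] 0.0193 fix [ -13.4 -238.9] shift [ 0.24 -0.04 -0.09]
top 67 [ 0.5902 -0.3316] 0.0178 fix [ 140.8 -232.5] shift [ 0.9  15.38 -0.12]
top 68 [ 0.5147 -0.3289] 0.0177 fix [  65.3 -233.7] shift [ 0.77  7.83 -0.11]
```

Request:
arm_command:
  moves:
    - [[6.5,0.2,-0.1,0,0,0,0],[6.5,0.2,-0.1,3,0,0,0],[6.5,0.2,-0.1,6,0,0,0],[6.5,0.2,-0.1,8,0,0,0],[6.5,0.2,-0.1,9.5,0,0,0],[6.5,0.2,-0.1,10.5,0,0,0],[6.5,0.2,-0.1,11,0,0,0],[6.5,0.2,-0.1,11,0,0,0]]

```text
t: 8.28
eef_pos: [0.4353, -0.3304, -0.0308]
orientation: [-0.001, 0.726, 0.688, -0.0]
force: [0.0, 0.3, -1.0]
opening: 0.0654
```

Request:
arm_command:
  moves:
    - [[3.5,0,0,0,0,0,0],[3.5,0,0,0,0,0,0],[3.5,0,0,0,0,0,0],[3.5,0,0,0,0,0,0],[3.5,0,0,0,0,0,0]]
  newtons: 40

```text
t: 8.7
eef_pos: [0.4365, -0.3316, -0.0286]
orientation: [0.001, 0.726, 0.688, 0.0]
force: [-1.6, 1.7, 7.2]
opening: 0.042
```

Request:
arm_command:
  moves:
    - [[3.5,0,0,-1,0,0,0],[3.5,0,0,-3,0,0,0],[3.5,0,0,-6,0,0,0],[3.5,0,0,-9,0,0,0],[3.5,0,0,-12,0,0,0],[3.5,0,0,-14,0,0,0],[3.5,0,0,-14,0,0,0],[3.5,0,0,-14,0,0,0]]

```text
t: 9.37
eef_pos: [0.4367, -0.3318, 0.112]
orientation: [0.002, 0.726, 0.688, 0.0]
force: [-0.3, 0.0, -1.1]
opening: 0.0417
```

```bash
cat > held.py <<'E'
from g import *
s=env.read_state();e=np.array(s['eef_pos']);print('opening',s['opening'],'eef',e,'fix',w2f(*e[:2])*1000)
m,R,t=model('side');p,d=env.camera('side');P=cloud('side',d)
hsv=cv2.cvtColor(p,cv2.COLOR_RGB2HSV)
k=(d>0)&(hsv[...,2]>85)&(hsv[...,1]<60)&(np.abs(P[...,:2]-e[:2]).max(-1)<.035)&(abs(P[...,2]-e[2]-.04)<.03)
q=P[k]-e
if len(q)>10:
    print(len(q),np.round(np.percentile(q,[2,50,98],0),4).tolist())
    top=q[q[:,2]>np.percentile(q[:,2],95)-.004];print('top ring',ringfit(top[:,:2])[1],np.median(top[:,2]),len(top))
K=np.array([[m['fx'],0,m['cx']],[0,m['fy'],m['cy']],[0,0,1]])
u,v=cv2.projectPoints(e+[0,0,.04],np.array(m['rvec'],float),t,K,None)[0][0,0].astype(int)
cv2.imwrite('pics/held%d.png'%(s['t']*100),cv2.resize(p[v-40:v+40,u-50:u+50,::-1],(750,600),interpolation=cv2.INTER_CUBIC));print('pics/held%d.png'%(s['t']*100),u,v)
E
python3 held.py; cp $(ls -t pics/held*|head -1) pics/k.png
```

```text
opening 0.04166357635142967 eef [ 0.43669185 -0.33178592  0.11200511] fix [ -12.529545   -240.67150041]
235 [[-0.0218, -0.0179, 0.0336], [-0.0085, 0.0026, 0.0466], [0.0188, 0.0205, 0.05]]
top ring [-0.00118237  0.0009596 ] 0.0481066119836273 136
pics/held936.png 351 280
```

View pics/k.png

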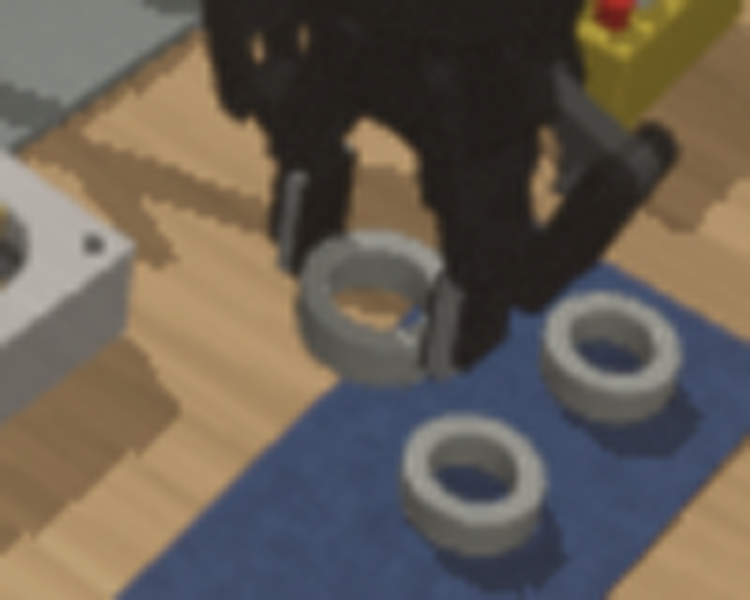

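Cup A is held level (crop centre about (375,305)), with its top 48 mm above the reported TCP. Carrying it over bore 2.

Request:
arm_command:
  moves:
    - [[3.5,4,0.3,0,0,0,0],[3.5,8,0.6,0,0,0,0],[3.5,12,1,0,0,0,0],[3.5,15,1.35,0,0,0,0],[3.5,17,1.35,0,0,0,0],[3.5,17,1.35,3,0,0,0],[3.5,17,1.35,6,0,0,0],[3.5,17,1.35,8,0,0,0],[3.5,17,1.35,8.8,0,0,0],[3.5,17,1.35,8.8,0,0,0],[3.5,17,1.35,8.8,0,0,0]]

```text
t: 10.33
eef_pos: [0.4582, -0.1619, 0.0221]
orientation: [-0.001, 0.726, 0.688, -0.0]
force: [0.1, 0.5, -0.8]
opening: 0.042
```

```bash
cat > chk.py <<'E'
from g import *
# held ring vs bores, both cameras, edges via ring fit
s=env.read_state();e=np.array(s['eef_pos']);print('opening',s['opening'],'eef',e,'fix',np.round(w2f(*e[:2])*1000,2),'F',np.round(s['force'],1))
for c in ['side','top']:
    p,d=env.camera(c);P=cloud(c,d);hsv=cv2.cvtColor(p,cv2.COLOR_RGB2HSV)
    k=(d>0)&(hsv[...,2]>85)&(hsv[...,1]<60)&(np.hypot(P[...,0]-e[0],P[...,1]-e[1])<.03)&(abs(P[...,2]-e[2]-.048)<.005)
    q=P[k]
    if len(q)>20:
        r=ringfit(q[:,:2])[1];print(c,len(q),'ring fix',np.round(w2f(*r)*1000,1),'rel tool',np.round((r-e[:2])*1000,1),'z',np.median(q[:,2]))
save('chk%d'%(s['t']*100),p)
E
python3 chk.py
```

```text
opening 0.04204191532374242 eef [ 0.45816759 -0.16186425  0.02209659] fix [ 2.000e-02 -6.986e+01] F [ 0.1  0.5 -0.8]
side 97 ring fix [ -1.5 -69.2] rel tool [-1.5  0.7] z 0.07030810663803991
```

Request:
arm_command:
  moves:
    - [[3.5,-0.03,0.13,0.4,0,0,0],[3.5,-0.03,0.13,0.8,0,0,0],[3.5,-0.03,0.13,1.1,0,0,0],[3.5,-0.03,0.13,1.3,0,0,0],[3.5,-0.03,0.13,1.45,0,0,0],[3.5,-0.03,0.13,1.6,0,0,0],[3.5,-0.03,0.13,1.7,0,0,0],[3.5,-0.03,0.13,1.7,0,0,0]]
  newtons: 60

```text
t: 11.1
eef_pos: [0.4598, -0.1625, 0.0052]
orientation: [0.0, 0.726, 0.688, -0.0]
force: [-1.7, -0.0, 2.5]
opening: 0.0414
```

Request:
arm_command:
  moves:
    - [[3.5,0,0,0.1,0,0,0],[3.5,0,0,0.2,0,0,0],[3.5,0,0,0.2,0,0,0],[3.5,0,0,0.2,0,0,0]]

```text
t: 11.43
eef_pos: [0.4592, -0.1627, 0.0031]
orientation: [-0.0, 0.726, 0.688, -0.001]
force: [-4.2, -3.0, 1.5]
opening: 0.0421
```

```bash
python3 chk.py; python3 -c "
from h import *
print(env.read_state()['torque'])"
```

```text
opening 0.042089802811298364 eef [ 0.45921444 -0.16272843  0.00314656] fix [  1.11 -70.67] F [-4.2 -3.   1.5]
side 103 ring fix [ -5.2 -65.9] rel tool [-6.1  5.1] z 0.050981353677008186
[-0.72871885  0.91499355 -0.00482624]
```

Request:
arm_command:
  moves:
    - [[3.5,-0.04,-0.06,0.03,0,0,0],[3.5,-0.07,-0.12,0.06,0,0,0],[3.5,-0.07,-0.12,0.06,0,0,0],[3.5,-0.07,-0.12,0.06,0,0,0]]

```text
t: 11.87
eef_pos: [0.4586, -0.163, 0.0026]
orientation: [0.0, 0.726, 0.688, 0.0]
force: [-2.0, -0.1, -0.4]
opening: 0.0417
```

Request:
arm_command:
  moves:
    - [[3.5,0,-0.06,0.03,0,0,0],[3.5,0,-0.06,0.03,0,0,0],[3.5,0,-0.06,0.03,0,0,0]]

```text
t: 12.12
eef_pos: [0.4585, -0.163, 0.0024]
orientation: [0.0, 0.726, 0.688, 0.0]
force: [0.7, -0.7, 0.8]
opening: 0.0415
```

Request:
arm_command:
  moves:
    - [[5.5,0,0,0,0,0,0],[5.5,0,0,0,0,0,0],[5.5,0,0,0,0,0,0],[5.5,0,0,-1,0,0,0],[5.5,0,0,-4,0,0,0],[5.5,0,0,-8,0,0,0],[5.5,-4,0,-10,0,0,0],[5.5,-8,0,-12,0,0,0],[5.5,-12,0,-12,0,0,0],[5.5,-12,0,-12,0,0,0]]

```text
t: 12.95
eef_pos: [0.4526, -0.2894, 0.1241]
orientation: [0.003, 0.727, 0.687, -0.0]
force: [-0.1, -0.2, -0.4]
opening: 0.0551
```

```bash
cat > bores.py <<'E'
from g import *
# heights above the face and tilt of cups in bores, seen from each camera
def run(tag=''):
    for c in ['side','top']:
        p,d=env.camera(c);P=cloud(c,d);hsv=cv2.cvtColor(p,cv2.COLOR_RGB2HSV);save(f'bo_{c}{tag}',p)
        F=P.copy();F[...,:2]=(P[...,:2]-C)@RF
        flat=(abs(F[...,0])<.04)&(abs(F[...,1])<.108)&(hsv[...,1]<60)&(hsv[...,2]>90)&(d>0)&(abs(F[...,2]-.04)<.004)
        for y in (.07,0,-.07): flat&=np.hypot(F[...,0],F[...,1]-y)>.028
        f=F[flat];A=np.c_[f[:,:2],np.ones(len(f))];pl=np.linalg.lstsq(A,f[:,2],rcond=None)[0]
        for i,y in enumerate((.07,0,-.07)):
            r=np.hypot(F[...,0],F[...,1]-y)
            h=F[...,2]-(F[...,:2]@pl[:2]+pl[2])
            k=(r<.026)&(r>.011)&(d>0)&(h>-.003)&(h<.016)&(hsv[...,1]<60)
            if k.sum()<20: print(c,'bore',i,'empty',k.sum());continue
            q=np.c_[F[k][:,:2]-[0,y],h[k]];md=np.median(q[:,2]);q=q[abs(q[:,2]-md)<.005]
            a=np.linalg.lstsq(np.c_[q[:,:2],np.ones(len(q))],q[:,2],rcond=None)[0]
            ce=ringfit(q[:,:2])[1]
            print(c,'bore',i,'n',len(q),'proud mm',round(a[2]*1000,1),'tilt mrad x,y',np.round(a[:2]*1000),'ctr',np.round(ce*1000,1))
if __name__=='__main__': run(sys.argv[1] if len(sys.argv)>1 else '')
E
python3 bores.py 1; python3 cups.py
```

```text
side bore 0 n 24 proud mm -0.8 tilt mrad x,y [-12.  21.] ctr [1.  9.1]
side bore 1 n 21 proud mm -0.5 tilt mrad x,y [ 6. 13.] ctr [1.6 6.5]
side bore 2 n 154 proud mm 9.3 tilt mrad x,y [10. 24.] ctr [-0.5 -1.4]
top bore 0 empty 7
top bore 1 empty 10
top bore 2 n 84 proud mm 9.1 tilt mrad x,y [-8. 12.] ctr [-0.9  0.5]
side 149 [ 0.5901 -0.3333] 0.0191 fix [ 140.8 -234.2] shift [-4.29 14.17  4.17]
side 169 [ 0.5152 -0.3304] 0.0189 fix [  65.8 -235.1] shift [-4.41  6.68  4.18]
top 32 [ 0.5967 -0.3357] 0.0179 fix [ 147.5 -236.2] shift [-4.61 14.85  4.15]
top 36 [ 0.5865 -0.3314] 0.0176 fix [ 137.  -232.4] shift [-4.23 13.8   4.15]
```

Cup A stands 9.2 mm proud, so about 6.8 mm in, with a tilt of 10–25 mrad. Now cup B.

Request:
arm_command:
  moves:
    - [[6.5,-3,3.5,0,0,0,0],[6.5,-4.4,6.7,0,0,0,0],[6.5,-4.4,6.7,4,0,0,0],[6.5,-4.4,6.7,8,0,0,0],[6.5,-4.4,6.7,12,0,0,0],[6.5,-4.4,6.7,14,0,0,0],[6.5,-4.4,6.7,15.2,0,0,0],[6.5,-4.4,6.7,15.2,0,0,0],[6.5,-4.4,6.7,15.2,0,0,0]]

```text
t: 13.9
eef_pos: [0.5164, -0.3295, -0.0293]
orientation: [-0.0, 0.725, 0.688, 0.0]
force: [0.1, 0.7, 0.2]
opening: 0.0653
```

```bash
python3 g.py|sed -n '1p;8p'; python3 tip.py|head -3
```

```text
yaw 86.98008066119611 fix [  66.94716832 -234.2336568 ]
86.98008066119611 [0.5164, -0.3295, -0.0293]
[ 0.51639658 -0.32951639 -0.02925299] 0.06526158463410689 [0.09002045 0.73969053 0.23928747] 0.0187
side 1 [[-0.006, 0.023, 0.031], [-0.006, 0.026, 0.031], [0.003, 0.03, 0.032], [0.011, 0.053, 0.032]]
side -1 [[-0.025, -0.042, 0.029], [-0.025, -0.028, 0.03], [-0.024, -0.017, 0.03], [-0.047, -0.04, 0.031]]
```

Request:
arm_command:
  moves:
    - [[6.5,-0.1,-0.12,0,0,0,0],[6.5,-0.1,-0.12,0,0,0,0],[3.5,-0.1,-0.12,0,0,0,0],[3.5,-0.1,-0.12,0,0,0,0],[3.5,-0.1,-0.12,0,0,0,0],[3.5,-0.1,-0.12,0,0,0,0],[3.5,-0.1,-0.12,0,0,0,0],[3.5,-0.1,-0.12,0,0,0,0]]
  newtons: 50

```text
t: 14.72
eef_pos: [0.515, -0.3315, -0.0288]
orientation: [0.0, 0.726, 0.688, -0.0]
force: [-2.3, 1.4, 8.3]
opening: 0.0417
```

Request:
arm_command:
  moves:
    - [[3.5,0,0,-1,0,0,0],[3.5,0,0,-3,0,0,0],[3.5,0,0,-6,0,0,0],[3.5,0,0,-9,0,0,0],[3.5,0,0,-12,0,0,0],[3.5,0,0,-14,0,0,0],[3.5,0,0,-14,0,0,0],[3.5,0,0,-14,0,0,0]]

```text
t: 15.38
eef_pos: [0.5155, -0.3319, 0.1119]
orientation: [0.001, 0.726, 0.688, 0.0]
force: [-0.4, -0.3, -0.5]
opening: 0.0416
```

```bash
python3 held.py
```

```text
opening 0.04162229902875569 eef [ 0.51554185 -0.33186686  0.11187789] fix [  66.21662564 -236.62563899]
200 [[-0.021, -0.0173, 0.0342], [-0.0074, 0.0033, 0.0468], [0.0203, 0.0202, 0.0499]]
top ring [-0.00024268  0.00094662] 0.048193414843496374 114
pics/held1538.png 372 261
```

Request:
arm_command:
  moves:
    - [[3.5,4,-1.2,0,0,0,0],[3.5,8,-2.4,0,0,0,0],[3.5,12,-3.6,0,0,0,0],[3.5,16,-4.8,0,0,0,0],[3.5,20,-6,0,0,0,0],[3.5,23.55,-6.7,0,0,0,0],[3.5,23.55,-6.7,4,0,0,0],[3.5,23.55,-6.7,7,0,0,0],[3.5,23.55,-6.7,8.8,0,0,0],[3.5,23.55,-6.7,8.8,0,0,0],[3.5,23.55,-6.7,8.8,0,0,0]]
  newtons: 60

```text
t: 16.35
eef_pos: [0.4589, -0.0919, 0.0212]
orientation: [-0.002, 0.726, 0.688, -0.001]
force: [0.2, 0.1, -0.1]
opening: 0.0414
```

```bash
python3 chk.py
```

```text
opening 0.041441723001423895 eef [ 0.45889038 -0.09186319  0.02119699] fix [-2.92  0.08] F [ 0.2  0.1 -0.1]
side 80 ring fix [-6.   1.4] rel tool [-3.   1.4] z 0.06963894220177014
```

Request:
arm_command:
  moves:
    - [[3.5,-0.1,0.22,0,0,0,0],[3.5,-0.1,0.22,0.4,0,0,0],[3.5,-0.1,0.22,0.8,0,0,0],[3.5,-0.1,0.22,1.1,0,0,0],[3.5,-0.1,0.22,1.1,0,0,0]]

```text
t: 16.87
eef_pos: [0.4623, -0.0935, 0.0108]
orientation: [-0.0, 0.726, 0.688, -0.0]
force: [-0.2, 0.0, -0.6]
opening: 0.0413
```

```bash
python3 g.py|sed -n '1p;8p'
```

```text
yaw 86.9095825875163 fix [ 0.53780516 -1.37076845]
86.9095825875163 [0.4623, -0.0935, 0.0108]
```

Request:
arm_command:
  moves:
    - [[3.5,0.04,-0.1,0.1,0,0,0],[3.5,0.04,-0.1,0.25,0,0,0],[3.5,0.04,-0.1,0.4,0,0,0],[3.5,0.04,-0.1,0.5,0,0,0],[3.5,0.04,-0.1,0.6,0,0,0],[3.5,0.04,-0.1,0.7,0,0,0],[3.5,0.04,-0.1,0.78,0,0,0],[3.5,0.04,-0.1,0.78,0,0,0],[3.5,0.04,-0.1,0.78,0,0,0]]

```text
t: 17.62
eef_pos: [0.4615, -0.0932, 0.0034]
orientation: [-0.0, 0.726, 0.688, -0.0]
force: [-1.7, -1.1, -1.0]
opening: 0.0414
```

Request:
arm_command:
  moves:
    - [[3.5,-0.02,-0.05,0.1,0,0,0],[3.5,-0.02,-0.05,0.1,0,0,0],[3.5,-0.02,-0.05,0.1,0,0,0]]

```text
t: 17.87
eef_pos: [0.4613, -0.0933, 0.0025]
orientation: [0.0, 0.726, 0.688, 0.0]
force: [-0.6, -0.6, -1.7]
opening: 0.0414
```

Request:
arm_command:
  moves:
    - [[5.5,0,0,0,0,0,0],[5.5,0,0,0,0,0,0],[5.5,0,0,0,0,0,0],[5.5,0,0,-1,0,0,0],[5.5,0,0,-4,0,0,0],[5.5,0,0,-8,0,0,0],[5.5,-4,2,-11,0,0,0],[5.5,-8,5,-12,0,0,0],[5.5,-12,8,-12,0,0,0],[5.5,-16,11,-12,0,0,0],[5.5,-20,13,-12,0,0,0],[5.5,-20,13,-12,0,0,0]]

```text
t: 18.87
eef_pos: [0.5813, -0.3021, 0.1227]
orientation: [0.0, 0.726, 0.688, 0.0]
force: [0.8, 0.1, 1.0]
opening: 0.055
```

```bash
python3 bores.py 2; python3 cups.py; python3 g.py|sed -n '1p;8p'
```

```text
side bore 0 n 23 proud mm -0.7 tilt mrad x,y [-19.   6.] ctr [1.1 8.8]
side bore 1 n 144 proud mm 9.8 tilt mrad x,y [ 8. 14.] ctr [-0.9 -1.5]
side bore 2 n 155 proud mm 9.3 tilt mrad x,y [ 6. 30.] ctr [-0.7 -1.4]
top bore 0 empty 8
top bore 1 n 85 proud mm 9.3 tilt mrad x,y [-6. 38.] ctr [-0.2  0.7]
top bore 2 n 47 proud mm 8.1 tilt mrad x,y [41. 76.] ctr [0.9 5.2]
side 145 [ 0.5901 -0.3335] 0.0195 fix [ 140.8 -234.3] shift [-3.04  1.1   4.13]
yaw 86.84519616374385 fix [ 128.983757   -202.04184075]
86.84519616374385 [0.58, -0.3006, 0.1215]
```

Request:
arm_command:
  moves:
    - [[6.5,-3.3,1.1,0,0,0,0],[6.5,-3.3,1.1,4,0,0,0],[6.5,-3.3,1.1,8,0,0,0],[6.5,-3.3,1.1,12,0,0,0],[6.5,-3.3,1.1,14,0,0,0],[6.5,-3.3,1.1,15.05,0,0,0],[6.5,-3.3,1.1,15.05,0,0,0],[6.5,-3.3,1.1,15.05,0,0,0]]

```text
t: 19.73
eef_pos: [0.5899, -0.3331, -0.0268]
orientation: [0.0, 0.726, 0.688, 0.0]
force: [0.1, 0.4, 0.8]
opening: 0.0652
```

```bash
python3 g.py|sed -n '1p;4p;8p'
```

```text
yaw 86.95916448323467 fix [ 140.55261361 -234.00221551]
C [ 140.6 -233.9] shift [ 1.000e-02  1.000e-02 -1.068e+01]
86.95916448323467 [0.5899, -0.3331, -0.0268]
```

Request:
arm_command:
  moves:
    - [[6.5,-0.12,0,0.23,0,0,0],[6.5,-0.12,0,0.23,0,0,0],[3.5,-0.12,0,0.23,0,0,0],[3.5,-0.12,0,0.23,0,0,0],[3.5,-0.12,0,0.23,0,0,0],[3.5,-0.12,0,0.23,0,0,0],[3.5,-0.12,0,0.23,0,0,0],[3.5,-0.12,0,0.23,0,0,0]]
  newtons: 60

```text
t: 20.4
eef_pos: [0.5902, -0.3353, -0.0287]
orientation: [0.001, 0.726, 0.688, 0.0]
force: [-0.9, 0.3, 7.7]
opening: 0.0416
```

Request:
arm_command:
  moves:
    - [[3.5,0,0,-1,0,0,0],[3.5,0,0,-3,0,0,0],[3.5,0,0,-6,0,0,0],[3.5,0,0,-9,0,0,0],[3.5,0,0,-12,0,0,0],[3.5,0,0,-14,0,0,0],[3.5,0,0,-14,0,0,0],[3.5,0,0,-14,0,0,0]]

```text
t: 21.07
eef_pos: [0.5903, -0.3354, 0.1117]
orientation: [0.002, 0.726, 0.688, 0.0]
force: [-0.4, 0.3, -1.5]
opening: 0.0413
```

```bash
python3 held.py
```

```text
opening 0.04128147580538161 eef [ 0.59027463 -0.33542271  0.11168228] fix [ 141.03308861 -236.26539792]
160 [[-0.0198, -0.017, 0.0339], [-0.0068, 0.0015, 0.0471], [0.0198, 0.0188, 0.0501]]
top ring [-0.00027679  0.00073743] 0.048322023423110344 98
pics/held2106.png 392 245
```

Request:
arm_command:
  moves:
    - [[3.5,3.2,-2.5,0,0,0,0],[3.5,6.4,-5,0,0,0,0],[3.5,9.6,-7.5,0,0,0,0],[3.5,12.8,-10,0,0,0,0],[3.5,16,-12.5,0,0,0,0],[3.5,20,-14.16,0,0,0,0],[3.5,24,-14.16,0,0,0,0],[3.5,28,-14.16,0,0,0,0],[3.5,30.5,-14.16,0,0,0,0],[3.5,30.5,-14.16,4,0,0,0],[3.5,30.5,-14.16,8,0,0,0],[3.5,30.5,-14.16,8.8,0,0,0]]

```text
t: 22.12
eef_pos: [0.4596, -0.021, 0.0167]
orientation: [-0.003, 0.725, 0.688, -0.002]
force: [-1.7, -0.4, -1.2]
opening: 0.0412
```

Request:
arm_command:
  moves:
    - [[3.5,0,0,0,0,0,0],[3.5,0,0,0.7,0,0,0],[3.5,0,0,0.7,0,0,0],[3.5,0,0,0.7,0,0,0]]

```text
t: 22.45
eef_pos: [0.4654, -0.0231, 0.0158]
orientation: [0.001, 0.726, 0.688, 0.0]
force: [0.6, 0.8, -0.7]
opening: 0.0418
```

```bash
python3 chk.py
```

```text
opening 0.04182078510094769 eef [ 0.46539815 -0.02310279  0.01577431] fix [-2.000e-02  6.909e+01] F [ 0.6  0.8 -0.7]
side 68 ring fix [-3.5 70.2] rel tool [-3.4  1.3] z 0.06407435781377097
```

Request:
arm_command:
  moves:
    - [[3.5,0,-0.05,0.3,0,0,0],[3.5,0,-0.05,0.55,0,0,0],[3.5,0,-0.05,0.7,0,0,0],[3.5,0,-0.05,0.85,0,0,0],[3.5,0,-0.05,1.0,0,0,0],[3.5,0,-0.05,1.1,0,0,0],[3.5,0,-0.05,1.2,0,0,0],[3.5,0,-0.05,1.28,0,0,0],[3.5,0,-0.05,1.28,0,0,0],[3.5,0,-0.05,1.28,0,0,0]]

```text
t: 23.38
eef_pos: [0.4644, -0.023, 0.0023]
orientation: [0.001, 0.726, 0.688, 0.0]
force: [-1.3, -1.7, 6.9]
opening: 0.0416
```

Request:
arm_command:
  moves:
    - [[5.5,-0.02,-0.03,0,0,0,0],[5.5,-0.02,-0.03,0,0,0,0],[5.5,-0.02,-0.03,0,0,0,0],[5.5,-0.02,-0.03,-1,0,0,0],[5.5,0,0,-4,0,0,0],[5.5,0,0,-8,0,0,0],[5.5,4,0,-11,0,0,0],[5.5,8,0,-12,0,0,0],[5.5,12,0,-12,0,0,0],[5.5,16,0,-12,0,0,0],[5.5,16,0,-12,0,0,0]]

```text
t: 24.3
eef_pos: [0.4725, 0.143, 0.1223]
orientation: [-0.001, 0.724, 0.69, 0.001]
force: [-0.5, -0.8, -0.2]
opening: 0.0548
```

```bash
python3 bores.py 3
cat > bar.py <<'E'
from g import *
for c in ['side','top']:
    p,d=env.camera(c);P=cloud(c,d);hsv=cv2.cvtColor(p,cv2.COLOR_RGB2HSV)
    m=(d>0)&(abs(P[...,0]-.5)<.15)&(P[...,1]>.1)&(P[...,1]<.32)&(abs(P[...,2]-.032)<.008)&(hsv[...,1]>120)&(hsv[...,0]>18)&(hsv[...,0]<40)
    q=P[m]
    if len(q)<50: print(c,'few',len(q));continue
    r=rectfit(q[:,:2]);print(c,len(q),r,'z',np.median(q[:,2]),'fix',w2f(*(r[0]/1000))*1000,'shift',shift([*(r[0]/1000),.08]))
E
python3 bar.py;python3 g.py|sed -n '1p;8p'
```

```text
side bore 0 n 128 proud mm 9.4 tilt mrad x,y [16. 25.] ctr [-1.  -1.7]
side bore 1 n 147 proud mm 9.7 tilt mrad x,y [13. 25.] ctr [-0.9 -1.3]
side bore 2 n 155 proud mm 9.3 tilt mrad x,y [11. 26.] ctr [-0.7 -0.9]
top bore 0 n 84 proud mm 8.8 tilt mrad x,y [-4. 26.] ctr [-0.7  0.5]
top bore 1 n 86 proud mm 9.1 tilt mrad x,y [ -5. -16.] ctr [-0.   0.9]
top bore 2 n 82 proud mm 8.9 tilt mrad x,y [22.  4.] ctr [-0.6  0.2]
side 184 (array([520. , 268.5]), array([36.1, 70.6]), 78.6) z 0.033156206089205754 fix [ 39.2478931  363.15176289] shift [13.33  4.12  4.15]
top few 0
yaw 86.93259687572085 fix [ -1.70632839 228.97976419]
86.93259687572085 [0.4721, 0.1367, 0.1215]
```

All three cups are started: about 9.3 mm proud and centred, with tilt under 30 mrad. The bar has been knocked to about (520, 268) mm, so I'll go to it there.

Request:
arm_command:
  moves:
    - [[5.5,4,1.4,0,0,0,4],[5.5,8,2.8,0,0,0,8.3],[5.5,12,4.1,0,0,0,8.3],[5.5,13.3,4.1,2,0,0,8.3],[5.5,13.3,4.1,4,0,0,8.3],[5.5,13.3,4.1,6,0,0,8.3],[5.5,13.3,4.1,7,0,0,8.3],[5.5,13.3,4.1,7,0,0,8.3],[5.5,13.3,4.1,7,0,0,8.3]]

```text
t: 25.25
eef_pos: [0.5208, 0.2665, 0.0519]
orientation: [-0.0, 0.774, 0.633, -0.0]
force: [-0.5, 0.4, 0.3]
opening: 0.055
```

```bash
python3 bar.py;python3 g.py|sed -n '1p;8p'
python3 - <<'E'
from h import *
p,d=env.camera('side');save('l',cv2.resize(p[140:240,150:290],(784,560),interpolation=cv2.INTER_CUBIC))
E
```

```text
side 176 (array([520.3, 269.3]), array([35.3, 69.5]), 80.7) z 0.03326884714092368 fix [ 39.5056132 363.9663673] shift [ 0.21 -0.15 -2.72]
top 98 (array([521.8, 271.9]), array([31.4, 69.1]), 81.6) z 0.030788954257057723 fix [ 40.86748401 366.64130803] shift [ 0.46 -0.08 -2.68]
yaw 78.54926825296162 fix [ 41.00181384 362.03256562]
78.54926825296162 [0.5217, 0.2673, 0.0532]
```

View pics/l.png

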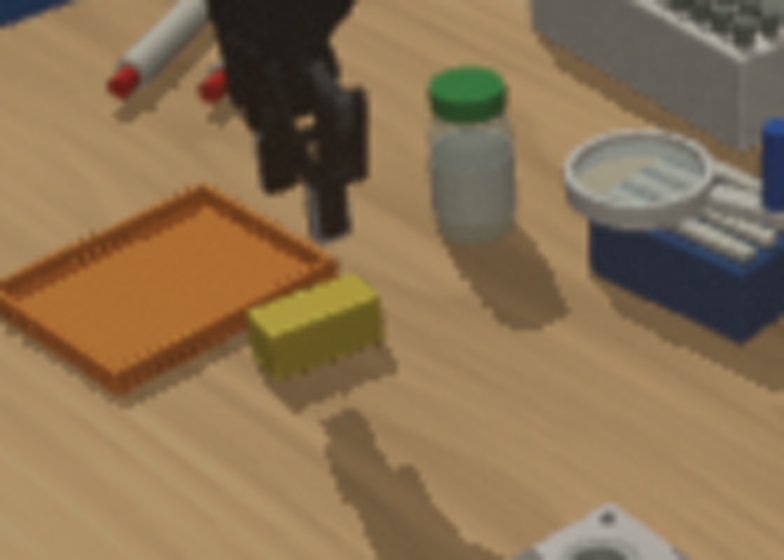

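The gripper hangs above the bar (crop (315,325)), which lies just clear of the tray wall. Descending to grip its upper half.

Request:
arm_command:
  moves:
    - [[5.5,0.33,-0.1,2,0,0,-2.5],[5.5,0.33,-0.1,4,0,0,-2.5],[5.5,0.33,-0.1,6,0,0,-2.5],[5.5,0.33,-0.1,7,0,0,-2.5],[5.5,0.33,-0.1,7,0,0,-2.5],[5.5,0.33,-0.1,7,0,0,-2.5],[2.5,0.33,-0.1,7,0,0,-2.5],[2.5,0.33,-0.1,7,0,0,-2.5],[2.5,0.33,-0.1,7,0,0,-2.5],[2.5,0.33,-0.1,7,0,0,-2.5],[2.5,0.33,-0.1,7,0,0,-2.5],[2.5,0.33,-0.1,7,0,0,-2.5]]
  newtons: 80

```text
t: 26.4
eef_pos: [0.5215, 0.2717, -0.0163]
orientation: [0.0, 0.76, 0.65, 0.001]
force: [-0.9, -0.8, 6.9]
opening: 0.0301
```

Request:
arm_command:
  moves:
    - [[2.5,0,0,-1,0,0,0],[2.5,0,0,-4,0,0,0],[2.5,0,0,-8,0,0,0],[2.5,0,0,-12,0,0,-6],[2.5,0,0,-12,0,0,-6],[2.5,0,0,-12,0,0,-6]]

```text
t: 26.9
eef_pos: [0.5225, 0.2721, 0.1055]
orientation: [0.001, 0.725, 0.689, 0.003]
force: [-0.1, -0.1, -2.0]
opening: 0.0299
```

```bash
python3 g.py|sed -n '1p;8p'
cat > hb.py <<'E'
from g import *
s=env.read_state();e=np.array(s['eef_pos']);print('open',round(s['opening'],4),'eef',np.round(e,4),'fix',np.round(w2f(*e[:2])*1000,1),'F',np.round(s['force'],1))
for c in ['side','top']:
    p,d=env.camera(c);P=cloud(c,d)-e;hsv=cv2.cvtColor(p,cv2.COLOR_RGB2HSV)
    m=(d>0)&(np.hypot(P[...,0],P[...,1])<.06)&(abs(P[...,2]-.04)<.03)&(hsv[...,1]>110)&(hsv[...,0]>20)&(hsv[...,0]<40)
    q=P[m];
    if len(q)>20:
        w=(q[:,:2])@RF
        print(c,len(q),'z pct',np.round(np.percentile(q[:,2],[2,50,98]),4),'xf',np.round(np.percentile(w[:,0],[2,98]),4),'yf',np.round(np.percentile(w[:,1],[2,98]),4))
        lo=q[q[:,2]<np.percentile(q[:,2],15)]
        if c=='side':cv2.imwrite('pics/hb%d.png'%(s['t']*100),p[...,::-1])
        v,u=np.argwhere(m).mean(0).astype(int);
        if c=='side':cv2.imwrite('pics/hbc.png',cv2.resize(p[max(0,v-40):v+40,max(0,u-55):u+55,::-1],(770,560),interpolation=cv2.INTER_CUBIC))
E
python3 hb.py
```

```text
yaw 87.11536234709875 fix [ 41.52652945 366.83459741]
87.11536234709875 [0.5225, 0.2721, 0.1055]
open 0.0299 eef [0.5225 0.2721 0.1055] fix [ 41.5 366.8] F [-0.1 -0.1 -2. ]
side 260 z pct [0.0207 0.0399 0.0533] xf [-0.0348  0.0335] yf [-0.0187  0.014 ]
top 108 z pct [0.0264 0.0438 0.0494] xf [-0.0358  0.0318] yf [-0.0168  0.0146]
```

View pics/hbc.png

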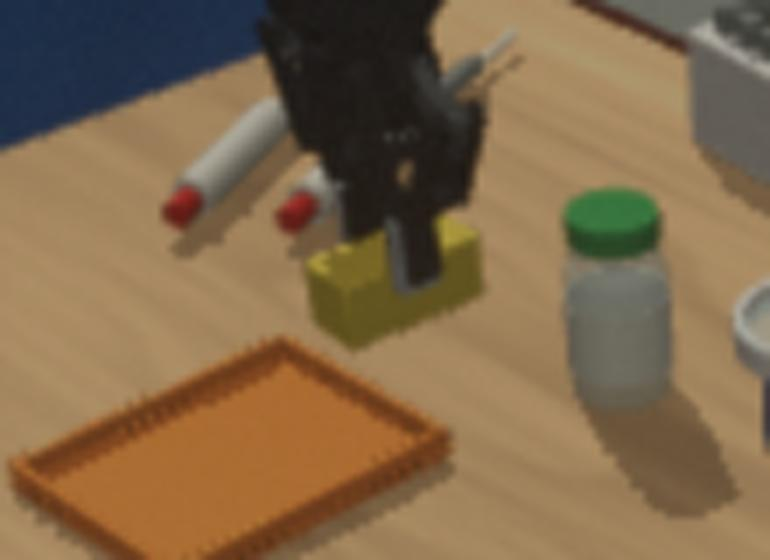

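The bar is gripped by its upper half, level and centred (crop (395,285)). Moving to the +y side of bore 0.

Request:
arm_command:
  moves:
    - [[2.5,-4,-0.6,0,0,0,0],[2.5,-8,-1.2,0,0,0,0],[2.5,-12,-1.8,0,0,0,0],[2.5,-16,-2.4,0,0,0,0],[2.5,-20,-3,0,0,0,0],[2.5,-24,-3.6,0,0,0,0],[2.5,-27.4,-4.2,0,0,0,0],[2.5,-27.4,-4.2,3,0,0,0],[2.5,-27.4,-4.2,6,0,0,0],[2.5,-27.4,-4.2,6,0,0,0],[2.5,-27.4,-4.2,6,0,0,0],[2.5,-27.4,-4.2,6,0,0,0]]

```text
t: 28.0
eef_pos: [0.4645, 0.0, 0.0423]
orientation: [-0.0, 0.725, 0.689, -0.0]
force: [0.4, 0.6, -1.0]
opening: 0.0298
```

```bash
python3 hb.py; python3 g.py|sed -n 1p
```

```text
open 0.0298 eef [0.4645 0.     0.0423] fix [-2.2 92.1] F [ 0.4  0.6 -1. ]
side 307 z pct [0.0213 0.0435 0.0521] xf [-0.0347  0.0322] yf [-0.0168  0.0159]
yaw 87.16109255184092 fix [-1.0615226 92.1421389]
```

View pics/hbc.png

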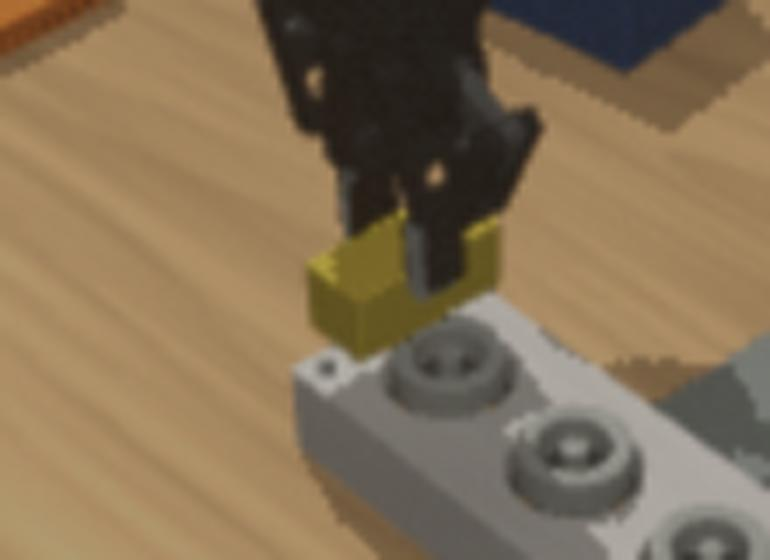

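The bar hangs over the +y rim of the bore 0 cup (bar crop (400,290), cup (450,365)), clear of the stub. First alternating taps.

Request:
arm_command:
  moves:
    - [[2.5,0,0,0.8,0,0,0],[2.5,0,0,1.0,0,0,0],[2.5,0,0,1.1,0,0,0],[2.5,0,0,1.1,0,0,0],[2.5,0,0,-0.3,0,0,0],[2.5,-2.4,0,-0.5,0,0,0],[2.5,-4.7,0,-0.3,0,0,0],[2.5,-4.7,0,-0.3,0,0,0],[2.5,-4.7,0,-0.3,0,0,0]]

```text
t: 28.85
eef_pos: [0.462, -0.048, 0.0449]
orientation: [-0.0, 0.725, 0.688, -0.0]
force: [-0.4, 0.4, -0.9]
opening: 0.03
```

```bash
python3 bores.py 4 | grep 'bore 0'; python3 g.py|sed -n '1p;8p'
```

```text
side bore 0 empty 14
top bore 0 empty 0
yaw 87.09886569569892 fix [-2.29521226 45.1403577 ]
87.09886569569892 [0.4619, -0.0469, 0.0448]
```

Request:
arm_command:
  moves:
    - [[2.5,0,0.1,0.9,0,0,0],[2.5,0,0.1,1.2,0,0,0],[2.5,0,0.1,1.4,0,0,0],[2.5,0,0.1,1.5,0,0,0]]

```text
t: 29.28
eef_pos: [0.463, -0.047, 0.0294]
orientation: [-0.0, 0.724, 0.689, -0.0]
force: [0.3, -0.9, 2.3]
opening: 0.0295
```

Request:
arm_command:
  moves:
    - [[2.5,0,0,-0.8,0,0,0],[2.5,0,0,-1.6,0,0,0],[2.5,-4,0,-5,0,0,0],[2.5,-6,0,-7,0,0,0],[2.5,-6,0,-7,0,0,0]]

```text
t: 29.7
eef_pos: [0.4636, -0.112, 0.1053]
orientation: [0.004, 0.725, 0.688, 0.001]
force: [1.8, -0.4, -0.0]
opening: 0.0296
```

```bash
python3 bores.py 4 | grep 'bore 0'; python3 g.py|sed -n '1p;8p'
```

```text
side bore 0 n 127 proud mm 4.5 tilt mrad x,y [22. -3.] ctr [-0.6 -0.7]
top bore 0 n 65 proud mm 3.0 tilt mrad x,y [22. -7.] ctr [0.4 0.4]
yaw 87.0105612838492 fix [  0.27624223 -16.2027054 ]
87.0105612838492 [0.4612, -0.1083, 0.1016]
```

Request:
arm_command:
  moves:
    - [[2.5,4,-0.1,0,0,0,0],[2.5,8,-0.1,1,0,0,0],[2.5,10.9,-0.1,3,0,0,0],[2.5,10.9,-0.1,5.6,0,0,0],[2.5,10.9,-0.1,5.6,0,0,0],[2.5,10.9,-0.1,5.6,0,0,0],[2.5,10.9,-0.1,6.6,0,0,0],[2.5,10.9,-0.1,7.0,0,0,0],[2.5,10.9,-0.1,7.3,0,0,0],[2.5,10.9,-0.1,7.45,0,0,0],[2.5,10.9,-0.1,7.45,0,0,0]]

```text
t: 30.72
eef_pos: [0.465, 0.0014, 0.0259]
orientation: [0.0, 0.725, 0.689, 0.0]
force: [0.6, 0.7, -0.9]
opening: 0.03
```

Request:
arm_command:
  moves:
    - [[2.5,0,0,-1,0,0,0],[2.5,0,0,-1.9,0,0,0],[2.5,-2.4,0,-1.9,0,0,0],[2.5,-4.8,0,-1.9,0,0,0],[2.5,-4.8,0,-1.9,0,0,0],[2.5,-4.8,0,-0.8,0,0,0],[2.5,-4.8,0,-0.3,0,0,0],[2.5,-4.8,0,0,0,0,0],[2.5,-4.8,0,0.15,0,0,0],[2.5,-4.8,0,0.25,0,0,0],[2.5,-4.8,0,0.25,0,0,0]]

```text
t: 31.63
eef_pos: [0.4623, -0.0463, 0.0237]
orientation: [0.0, 0.725, 0.689, -0.0]
force: [-3.3, -2.8, 10.3]
opening: 0.0296
```

Request:
arm_command:
  moves:
    - [[2.5,0,0,-1,0,0,0],[2.5,0,0,-2,0,0,0],[2.5,2.4,0,-2,0,0,0],[2.5,4.8,0.05,-2,0,0,0],[2.5,4.8,0.05,-2,0,0,0],[2.5,4.8,0.05,-0.8,0,0,0],[2.5,4.8,0.05,-0.3,0,0,0],[2.5,4.8,0.05,-0.1,0,0,0],[2.5,4.8,0.05,0,0,0,0],[2.5,4.8,0.05,0.05,0,0,0]]

```text
t: 32.47
eef_pos: [0.4644, 0.0021, 0.0235]
orientation: [-0.001, 0.725, 0.689, -0.0]
force: [-11.9, 3.6, 32.2]
opening: 0.0299
```

Request:
arm_command:
  moves:
    - [[2.5,0,0,-1,0,0,0],[2.5,0,0,-2,0,0,0],[2.5,-2.4,0,-2,0,0,0],[2.5,-4.8,-0.05,-2,0,0,0],[2.5,-4.8,-0.05,-2,0,0,0],[2.5,-4.8,-0.05,-0.8,0,0,0],[2.5,-4.8,-0.05,-0.3,0,0,0],[2.5,-4.8,-0.05,0,0,0,0],[2.5,-4.8,-0.05,0.05,0,0,0]]

```text
t: 33.22
eef_pos: [0.4616, -0.0465, 0.0235]
orientation: [0.0, 0.725, 0.689, -0.001]
force: [-13.9, 0.6, 40.8]
opening: 0.03
```

Request:
arm_command:
  moves:
    - [[2.5,0,0,-1,0,0,0],[2.5,0,0,-3,0,0,0],[2.5,-3,0,-7,0,0,0],[2.5,-7,0,-8,0,0,0],[2.5,-10,0,-8,0,0,0],[2.5,-10,0,-8,0,0,0],[2.5,-10,0,-8,0,0,0]]

```text
t: 33.8
eef_pos: [0.4572, -0.1475, 0.1022]
orientation: [0.0, 0.726, 0.688, 0.0]
force: [0.4, -0.2, -1.6]
opening: 0.0302
```

```bash
python3 bores.py 5 | grep -E 'bore [01]'; python3 hb.py;python3 g.py|sed -n '1p;8p'
```

```text
side bore 0 n 117 proud mm -0.3 tilt mrad x,y [ 5. 15.] ctr [-0.   0.5]
side bore 1 n 134 proud mm 10.1 tilt mrad x,y [-18.  38.] ctr [-0.8 -1.6]
top bore 0 n 74 proud mm -0.4 tilt mrad x,y [-8. 18.] ctr [0.5 0.9]
top bore 1 n 22 proud mm 7.8 tilt mrad x,y [-5. 79.] ctr [-3.7  7.5]
open 0.03 eef [ 0.4566 -0.1454  0.1015] fix [ -2.4 -53.5] F [-0.2 -0.1 -1.4]
side 381 z pct [0.0206 0.0439 0.0516] xf [-0.0344  0.0306] yf [-0.0166  0.0156]
yaw 87.18804645585259 fix [ -2.25347535 -52.98455623]
87.18804645585259 [0.4568, -0.1449, 0.1015]
```

Bore 0 is flush, at -0.3 mm and square. Now bore 1, in the same small alternating taps.

Request:
arm_command:
  moves:
    - [[2.5,4,0.15,0,0,0,0],[2.5,7.6,0.15,2,0,0,0],[2.5,7.6,0.15,5.4,0,0,0],[2.5,7.6,0.15,5.4,0,0,0],[2.5,7.6,0.15,5.4,0,0,0],[2.5,7.6,0.15,6.3,0,0,0],[2.5,7.6,0.15,6.8,0,0,0],[2.5,7.6,0.15,7.1,0,0,0],[2.5,7.6,0.15,7.1,0,0,0]]

```text
t: 34.75
eef_pos: [0.4627, -0.0708, 0.0309]
orientation: [0.0, 0.725, 0.689, 0.0]
force: [-0.1, -0.4, -1.3]
opening: 0.0296
```

Request:
arm_command:
  moves:
    - [[2.5,0,0,-0.8,0,0,0],[2.5,0,0,-1.7,0,0,0],[2.5,-2.4,0,-1.7,0,0,0],[2.5,-4.8,0,-1.7,0,0,0],[2.5,-4.8,0,-1.7,0,0,0],[2.5,-4.8,0,-0.7,0,0,0],[2.5,-4.8,0,-0.2,0,0,0],[2.5,-4.8,0,0.1,0,0,0],[2.5,-4.8,0,0.25,0,0,0],[2.5,-4.8,0,0.25,0,0,0]]

```text
t: 35.58
eef_pos: [0.4601, -0.118, 0.0285]
orientation: [-0.0, 0.725, 0.689, -0.0]
force: [0.1, -0.2, -1.3]
opening: 0.03
```

```bash
python3 g.py|sed -n '1p;8p'
```

```text
yaw 87.13630407573464 fix [ -0.32714776 -25.91329838]
87.13630407573464 [0.4601, -0.118, 0.0285]
```

Request:
arm_command:
  moves:
    - [[2.5,0,0,-1,0,0,0],[2.5,0,0,-1.9,0,0,0],[2.5,2.4,0,-1.9,0,0,0],[2.5,4.85,0,-1.9,0,0,0],[2.5,4.85,0,-1.9,0,0,0],[2.5,4.85,0,-0.7,0,0,0],[2.5,4.85,0,-0.2,0,0,0],[2.5,4.85,0,0.1,0,0,0],[2.5,4.85,0,0.25,0,0,0],[2.5,4.85,0,0.25,0,0,0]]

```text
t: 36.42
eef_pos: [0.4625, -0.0699, 0.0259]
orientation: [-0.0, 0.725, 0.689, -0.0]
force: [0.7, 0.2, -0.3]
opening: 0.0299
```

Request:
arm_command:
  moves:
    - [[2.5,0,0,-1,0,0,0],[2.5,0,0,-2.1,0,0,0],[2.5,-2.4,0,-2.1,0,0,0],[2.5,-4.8,0,-2.1,0,0,0],[2.5,-4.8,0,-2.1,0,0,0],[2.5,-4.8,0,-0.7,0,0,0],[2.5,-4.8,0,-0.2,0,0,0],[2.5,-4.8,0,0,0,0,0],[2.5,-4.8,0,0.15,0,0,0],[2.5,-4.8,0,0.2,0,0,0]]

```text
t: 37.25
eef_pos: [0.46, -0.1177, 0.024]
orientation: [-0.0, 0.725, 0.689, -0.0]
force: [-1.6, -1.2, 2.4]
opening: 0.0297
```

Now the final taps to the face, then a look.

Request:
arm_command:
  moves:
    - [[2.5,0,0,-1,0,0,0],[2.5,0,0,-2.1,0,0,0],[2.5,2.4,0,-2.1,0,0,0],[2.5,4.85,0,-2.1,0,0,0],[2.5,4.85,0,-2.1,0,0,0],[2.5,4.85,0,-0.7,0,0,0],[2.5,4.85,0,-0.2,0,0,0],[2.5,4.85,0,0,0,0,0],[2.5,4.85,0,0.03,0,0,0],[2.5,4.85,0,0.03,0,0,0]]

```text
t: 38.08
eef_pos: [0.4625, -0.0694, 0.0238]
orientation: [-0.0, 0.725, 0.689, -0.0]
force: [0.0, -0.3, -0.5]
opening: 0.03
```

Request:
arm_command:
  moves:
    - [[2.5,0,0,-1,0,0,0],[2.5,0,0,-2.1,0,0,0],[2.5,-2.4,0,-2.1,0,0,0],[2.5,-4.8,0,-2.1,0,0,0],[2.5,-4.8,0,-2.1,0,0,0],[2.5,-4.8,0,-0.7,0,0,0],[2.5,-4.8,0,-0.2,0,0,0],[2.5,-4.8,0,0,0,0,0],[2.5,-4.8,0,0.02,0,0,0],[2.5,-4.8,0,0.02,0,0,0]]

```text
t: 38.92
eef_pos: [0.4596, -0.1171, 0.0237]
orientation: [-0.0, 0.725, 0.689, -0.0]
force: [-1.3, 0.3, 3.0]
opening: 0.0299
```

Request:
arm_command:
  moves:
    - [[2.5,0,0,-1,0,0,0],[2.5,0,0,-3,0,0,0],[2.5,-3,0,-7,0,0,0],[2.5,-6,0,-8,0,0,0],[2.5,-8,0,-8,0,0,0],[2.5,-8,0,-8,0,0,0],[2.5,-8,0,-8,0,0,0]]

```text
t: 39.5
eef_pos: [0.456, -0.1976, 0.1036]
orientation: [-0.0, 0.725, 0.688, 0.0]
force: [-0.5, 0.0, -0.7]
opening: 0.0299
```

```bash
python3 bores.py 6; python3 hb.py;python3 g.py|sed -n '1p;8p'
```

```text
side bore 0 n 118 proud mm -0.4 tilt mrad x,y [-2.  1.] ctr [0.1 0.7]
side bore 1 n 120 proud mm -0.2 tilt mrad x,y [-8. -6.] ctr [0.1 0.3]
side bore 2 n 146 proud mm 9.7 tilt mrad x,y [24.  9.] ctr [-0.5 -1.5]
top bore 0 n 62 proud mm 0.2 tilt mrad x,y [ 5. -7.] ctr [-0.1 -0.8]
top bore 1 n 72 proud mm -0.1 tilt mrad x,y [ -5. -22.] ctr [ 0.1 -0.3]
top bore 2 empty 13
open 0.0299 eef [ 0.4556 -0.1961  0.103 ] fix [  -0.7 -104.2] F [ 0.  -0.1 -1. ]
side 395 z pct [0.0207 0.0458 0.0516] xf [-0.0344  0.0318] yf [-0.0164  0.0153]
yaw 87.18234656990354 fix [  -0.60866831 -103.96018252]
87.18234656990354 [0.4558, -0.1959, 0.103]
```

Bore 1 is flush. Now bore 2.

Request:
arm_command:
  moves:
    - [[2.5,0.9,0,3,0,0,0],[2.5,0.9,0,5.5,0,0,0],[2.5,0.9,0,5.5,0,0,0],[2.5,0.9,0,6.4,0,0,0],[2.5,0.9,0,6.9,0,0,0],[2.5,0.9,0,7.2,0,0,0],[2.5,0.9,0,7.2,0,0,0]]

```text
t: 40.28
eef_pos: [0.457, -0.1884, 0.0316]
orientation: [0.0, 0.725, 0.689, 0.0]
force: [-0.9, 1.1, -0.0]
opening: 0.0298
```

Request:
arm_command:
  moves:
    - [[2.5,0,0,-0.8,0,0,0],[2.5,0,0,-1.7,0,0,0],[2.5,2.4,0,-1.7,0,0,0],[2.5,4.8,0,-1.7,0,0,0],[2.5,4.8,0,-1.7,0,0,0],[2.5,4.8,0,-0.7,0,0,0],[2.5,4.8,0,-0.2,0,0,0],[2.5,4.8,0,0.1,0,0,0],[2.5,4.8,0,0.25,0,0,0],[2.5,4.8,0,0.25,0,0,0]]

```text
t: 41.12
eef_pos: [0.4591, -0.1405, 0.029]
orientation: [-0.0, 0.725, 0.689, 0.0]
force: [-0.0, -0.2, -1.1]
opening: 0.0298
```

```bash
python3 g.py|sed -n '1p;8p'
```

```text
yaw 87.09494571082443 fix [ -0.18704158 -48.47252797]
87.09494571082443 [0.4591, -0.1405, 0.029]
```

Request:
arm_command:
  moves:
    - [[2.5,0,0,-1,0,0,0],[2.5,0,0,-1.9,0,0,0],[2.5,-2.4,0,-1.9,0,0,0],[2.5,-4.7,0,-1.9,0,0,0],[2.5,-4.7,0,-1.9,0,0,0],[2.5,-4.7,0,-0.7,0,0,0],[2.5,-4.7,0,-0.2,0,0,0],[2.5,-4.7,0,0.1,0,0,0],[2.5,-4.7,0,0.28,0,0,0],[2.5,-4.7,0,0.28,0,0,0]]

```text
t: 41.95
eef_pos: [0.4566, -0.187, 0.0261]
orientation: [-0.0, 0.725, 0.689, -0.0]
force: [-0.5, -0.9, -0.6]
opening: 0.0298
```

Request:
arm_command:
  moves:
    - [[2.5,0,0,-1,0,0,0],[2.5,0,0,-2.1,0,0,0],[2.5,2.4,0,-2.1,0,0,0],[2.5,4.8,0,-2.1,0,0,0],[2.5,4.8,0,-2.1,0,0,0],[2.5,4.8,0,-0.7,0,0,0],[2.5,4.8,0,-0.2,0,0,0],[2.5,4.8,0,0,0,0,0],[2.5,4.8,0,0.15,0,0,0],[2.5,4.8,0,0.22,0,0,0]]

```text
t: 42.78
eef_pos: [0.459, -0.1392, 0.024]
orientation: [-0.0, 0.725, 0.689, 0.0]
force: [-0.8, 1.4, 2.3]
opening: 0.0295
```

```bash
python3 g.py|sed -n '1p;8p'
```

```text
yaw 87.10572595722698 fix [ -0.33189549 -47.16764119]
87.10572595722698 [0.459, -0.1392, 0.024]
```

Request:
arm_command:
  moves:
    - [[2.5,0,0,-1,0,0,0],[2.5,0,0,-2.1,0,0,0],[2.5,-2.4,0,-2.1,0,0,0],[2.5,-4.8,0,-2.1,0,0,0],[2.5,-4.8,0,-2.1,0,0,0],[2.5,-4.8,0,-0.7,0,0,0],[2.5,-4.8,0,-0.2,0,0,0],[2.5,-4.8,0,0,0,0,0],[2.5,-4.8,0,0.03,0,0,0],[2.5,-4.8,0,0.03,0,0,0]]

```text
t: 43.62
eef_pos: [0.4565, -0.1869, 0.0238]
orientation: [-0.0, 0.725, 0.689, -0.0]
force: [-0.8, 0.3, -0.8]
opening: 0.0296
```

Request:
arm_command:
  moves:
    - [[2.5,0,0,-1,0,0,0],[2.5,0,0,-2.1,0,0,0],[2.5,2.4,0,-2.1,0,0,0],[2.5,4.8,0,-2.1,0,0,0],[2.5,4.8,0,-2.1,0,0,0],[2.5,4.8,0,-0.7,0,0,0],[2.5,4.8,0,-0.2,0,0,0],[2.5,4.8,0,0,0,0,0],[2.5,4.8,0,0.02,0,0,0],[2.5,4.8,0,0.02,0,0,0]]

```text
t: 44.45
eef_pos: [0.4587, -0.1389, 0.0237]
orientation: [-0.001, 0.725, 0.689, 0.0]
force: [-0.9, 2.3, 3.3]
opening: 0.0296
```

Request:
arm_command:
  moves:
    - [[2.5,0,0,-1,0,0,0],[2.5,0,0,-3,0,0,0],[2.5,3,0,-7,0,0,0],[2.5,7,0,-9,0,0,0],[2.5,11,0,-9,0,0,0],[2.5,15,0,-9,0,0,0],[2.5,19,0,-9,0,0,0],[2.5,23,0,-9,0,0,0],[2.5,27,0,-9,0,0,0],[2.5,30,0,-9,0,0,0],[2.5,30,0,-9,0,0,0],[2.5,30,0,-9,0,0,0]]

```text
t: 45.45
eef_pos: [0.474, 0.1617, 0.1134]
orientation: [-0.0, 0.724, 0.69, -0.0]
force: [-0.8, -0.8, -1.2]
opening: 0.0294
```

```bash
python3 bores.py 7; python3 hb.py;python3 g.py|sed -n '1p;6p;8p'
```

```text
side bore 0 n 113 proud mm -0.5 tilt mrad x,y [9. 4.] ctr [0.1 0.8]
side bore 1 n 128 proud mm -0.3 tilt mrad x,y [-8.  1.] ctr [0.4 0.4]
side bore 2 n 128 proud mm -0.5 tilt mrad x,y [ 8. -2.] ctr [-0.3  0.3]
top bore 0 n 74 proud mm 0.3 tilt mrad x,y [-0. 10.] ctr [0.1 0.1]
top bore 1 n 67 proud mm 0.2 tilt mrad x,y [ 13. -20.] ctr [ 0.6 -1.1]
top bore 2 n 73 proud mm 0.2 tilt mrad x,y [31. 15.] ctr [-0.3  0.4]
open 0.0298 eef [0.474  0.1598 0.1133] fix [ -1.  252.2] F [-0.1  0.4 -0.9]
side 299 z pct [0.0205 0.0409 0.0518] xf [-0.0349  0.0323] yf [-0.0186  0.0143]
top 33 z pct [0.0231 0.0443 0.0517] xf [-0.0333 -0.0124] yf [-0.0153 -0.0059]
yaw 87.02464728057016 fix [ -0.76087937 251.64217772]
tray [  5.2 472.4] shift [22.08  0.6   3.33]
87.02464728057016 [0.4742, 0.1592, 0.1134]
```

All three cups are flush and square in both cameras. Taking the bar to the tray.

Request:
arm_command:
  moves:
    - [[2.5,4,0.1,0,0,0,0],[2.5,8,0.2,0,0,0,0],[2.5,12,0.3,0,0,0,0],[2.5,16,0.4,0,0,0,0],[2.5,20,0.6,0,0,0,0],[2.5,22,0.6,2,0,0,0],[2.5,22,0.6,5,0,0,0],[2.5,22,0.6,8,0,0,0],[2.5,22,0.6,10,0,0,0],[2.5,22,0.6,11,0,0,0],[2.5,22,0.6,11.5,0,0,0],[2.5,22,0.6,11.5,0,0,0]]

```text
t: 46.65
eef_pos: [0.4915, 0.3789, -0.002]
orientation: [-0.0, 0.725, 0.689, -0.0]
force: [-0.2, -0.5, -0.7]
opening: 0.0301
```

Request:
arm_command:
  moves:
    - [[2.5,0,0,0.4,0,0,0],[2.5,0,0,0.7,0,0,0],[2.5,0,0,0.85,0,0,0],[2.5,0,0,0.85,0,0,0],[2.5,0,0,0.85,0,0,0]]

```text
t: 47.07
eef_pos: [0.4915, 0.38, -0.0096]
orientation: [0.0, 0.725, 0.689, 0.0]
force: [0.6, 0.3, -1.1]
opening: 0.0299
```

```bash
python3 hb.py; python3 g.py|sed -n '1p;6p'
```

```text
open 0.0299 eef [ 0.4915  0.38   -0.0096] fix [  4.9 473. ] F [ 0.6  0.3 -1.1]
side 221 z pct [0.0207 0.0416 0.0605] xf [-0.0345  0.0323] yf [-0.0243  0.0147]
top 118 z pct [0.0152 0.0451 0.0541] xf [-0.0343  0.0346] yf [-0.0156  0.019 ]
yaw 87.12455673083126 fix [  4.84588664 473.01011162]
tray [  5.2 472.4] shift [-0.06  0.04 -8.97]
```

Descend the last 1.5 mm, then open and lift.

Request:
arm_command:
  moves:
    - [[2.5,0,0,0.1,0,0,0],[2.5,0,0,0.15,0,0,0],[2.5,0,0,0.15,0,0,0],[4.5,0,0,0.15,0,0,0],[5,0,0,0.1,0,0,0],[5,0,0,0,0,0,0],[5,0,0,0,0,0,0]]

```text
t: 47.75
eef_pos: [0.4914, 0.3799, -0.01]
orientation: [0.0, 0.725, 0.689, 0.0]
force: [0.3, 0.5, 0.4]
opening: 0.0498
```

Request:
arm_command:
  moves:
    - [[5,0,0,-1,0,0,0],[5,0,0,-3,0,0,0],[5,0,0,-7,0,0,0],[5,0,0,-11,0,0,0],[5,0,0,-15,0,0,0],[5,0,0,-19,0,0,0],[5,0,0,-22,0,0,0],[5,0,0,-22,0,0,0]]

```text
t: 48.42
eef_pos: [0.494, 0.3816, 0.218]
orientation: [0.001, 0.725, 0.689, 0.005]
force: [0.1, 0.9, 0.1]
opening: 0.0499
```

```bash
cat > fin.py <<'E'
from g import *
for c in ['side','top']:
    p,d=env.camera(c);P=cloud(c,d);hsv=cv2.cvtColor(p,cv2.COLOR_RGB2HSV);save('fin_'+c,p)
    m=(d>0)&(abs(P[...,0]-.49)<.1)&(abs(P[...,1]-.38)<.09)&(P[...,2]>.028)&(P[...,2]<.05)&(hsv[...,1]>110)&(hsv[...,0]>18)&(hsv[...,0]<40)
    if m.sum()>30: print(c,'bar',rectfit(P[m][:,:2]),np.percentile(P[m][:,2],[5,50,95]))
    x,y,z=[P[...,i] for i in range(3)]
    m=(d>0)&(x>.4)&(x<.8)&(y>-.2)&(y<.25)&(z>.14)&(z<.23)&(hsv[...,0]>105)&(hsv[...,0]<130)&(hsv[...,1]>120)
    q=P[m];
    if len(q): print(c,'knob',len(q),np.round(np.median(q,0),4),np.round(q.max(0),4))
    m=(d>0)&(abs(z-.172)<.008)&(x>.45)&(x<.63)&(y>-.15)&(y<.2)&(hsv[...,1]<60)
    q=P[m];
    if len(q)>40: print(c,'ring',len(q),rectfit(q[:,:2]),np.median(q[:,2]))
E
python3 fin.py;python3 g.py|sed -n '1p;7,8p'
```

```text
side bar (array([491. , 380.7]), array([38.6, 70.7]), 88.1) [0.03024307 0.03801426 0.04107042]
side knob 56 [0.6112 0.0019 0.2018] [0.62   0.0115 0.2191]
side ring 517 (array([596.3,  23.1]), array([ 75. , 179.9]), 5.1) 0.17030795689053627
top bar (array([491.9, 381.2]), array([33.3, 70. ]), 87.5) [0.02972523 0.03499677 0.04019878]
top knob 14 [0.6129 0.0064 0.2137] [0.6175 0.0107 0.2185]
top ring 553 (array([593.1,  26.2]), array([ 72.8, 175.1]), 0.6) 0.16817212590012623
yaw 87.11974302065471 fix [  5.44163394 473.34493432]
knob [145.4 104.9] shift [-36.9   13.88  13.18]
87.11974302065471 [0.492, 0.3803, 0.2121]
```

The bar lies flat in the tray at about (491, 381), top at z≈37 mm. Next the magnifier knob: its angle is about 67° (1.18 rad).

Request:
arm_command:
  moves:
    - [[5,-4,1.5,0,0,0,0],[5,-8,3,0,0,0,0],[5,-12,4.5,0,0,0,0],[5,-16,6,0,0,0,0],[5,-20,7.5,0,0,0,0],[5,-24,9,0,0,0,0],[5,-28,10.6,0,0,0,0],[5,-32,12.2,0,0,0,0],[5,-35,13.4,0,0,0,0],[5,-36.85,14,0,0,0,0],[5,-36.85,14,0,0,0,0],[5,-36.85,14,0,0,0,0]]

```text
t: 49.52
eef_pos: [0.6117, 0.0038, 0.2085]
orientation: [-0.001, 0.725, 0.688, -0.001]
force: [-0.4, 1.0, -0.8]
opening: 0.05
```

Request:
arm_command:
  moves:
    - [[5,0,0,0,0,0,0],[5,0,0,0,0,0,0],[5,0,0,0,0,0,0]]

```text
t: 49.77
eef_pos: [0.6121, 0.0061, 0.2098]
orientation: [-0.0, 0.724, 0.69, -0.0]
force: [0.1, 0.6, -0.3]
opening: 0.0498
```

```bash
python3 g.py|sed -n '1p;7,8p'
python3 - <<'E'
from h import *
p,d=env.camera('side');save('n',cv2.resize(p[90:200,220:370],(750,550),interpolation=cv2.INTER_CUBIC))
E
```

```text
yaw 87.21480820858416 fix [144.92428082 105.92183384]
knob [145.4 104.9] shift [-0.11  0.05 12.98]
87.21480820858416 [0.6121, 0.0061, 0.2098]
```

View pics/n.png

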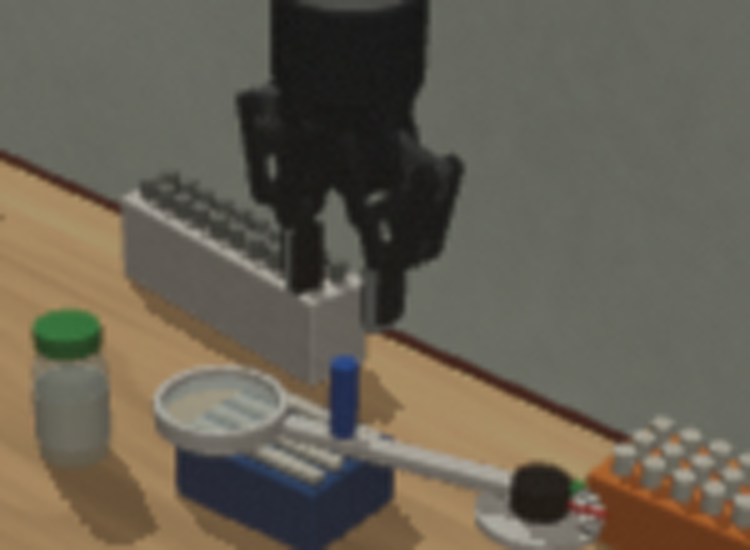

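The gripper is centred above the knob (crop (343,395)). Descending and gripping gently.

Request:
arm_command:
  moves:
    - [[5,-0.05,0,2,0,0,0],[5,-0.05,0,4,0,0,0],[5,-0.05,0,5.3,0,0,0],[5,-0.05,0,5.7,0,0,0],[5,-0.05,0,5.7,0,0,0],[1,-0.05,0,5.7,0,0,0],[1,-0.05,0,5.7,0,0,0],[1,-0.05,0,5.7,0,0,0],[1,-0.05,0,5.7,0,0,0],[1,-0.05,0,5.7,0,0,0],[1,-0.05,0,5.7,0,0,0],[1,-0.05,0,5.7,0,0,0]]
  newtons: 25

```text
t: 50.82
eef_pos: [0.6129, 0.006, 0.1542]
orientation: [-0.0, 0.724, 0.69, 0.001]
force: [-1.9, 7.7, 4.6]
opening: 0.0152
```

```bash
python3 g.py|sed -n '1p;8p'
python3 - <<'E'
from g import *
p,R=tool();f=w2f(*p[:2])*1000;pv=np.array([189.3,-1.]);th=np.arctan2(f[1]-pv[1],pv[0]-f[0]);r=np.hypot(*(f-pv));print('theta',th,'r',r)
print(env.read_state()['opening'])
for k in range(1,13):
    t=th*(1-k/12);q=pv+115*np.array([-np.cos(t),np.sin(t)]);print(k,np.round((q-f)[::-1]/10,2))
E
```

```text
yaw 87.18961619993831 fix [145.71809115 105.82373987]
87.18961619993831 [0.6129, 0.006, 0.1542]
theta 1.1834299503431458 r 115.37198177903193
0.015176315696142266
1 [-0.51 -1.01]
2 [-1.09 -1.99]
3 [-1.76 -2.9 ]
4 [-2.52 -3.74]
5 [-3.36 -4.51]
6 [-4.27 -5.19]
7 [-5.24 -5.77]
8 [-6.26 -6.26]
9 [-7.33 -6.64]
10 [-8.43 -6.92]
11 [-9.55 -7.09]
12 [-10.68  -7.14]
```

The knob is held at radius 115.4 mm, as expected. Swinging it along the arc.

Request:
arm_command:
  moves:
    - [[1,-0.51,-1.01,0,0,0,0],[1,-1.09,-1.99,0,0,0,0],[1,-1.76,-2.9,0,0,0,0],[1,-2.52,-3.74,0,0,0,0],[1,-3.36,-4.51,0,0,0,0],[1,-4.27,-5.19,0,0,0,0],[1,-5.24,-5.77,0,0,0,0],[1,-6.26,-6.26,0,0,0,0],[1,-7.33,-6.64,0,0,0,0],[1,-8.43,-6.92,0,0,0,0],[1,-9.55,-7.09,0,0,0,0],[1,-10.68,-7.14,0,0,0,0]]

```text
t: 51.82
eef_pos: [0.5347, -0.0984, 0.1537]
orientation: [-0.001, 0.724, 0.689, 0.0]
force: [-2.0, 3.7, 1.0]
opening: 0.0152
```

Request:
arm_command:
  moves:
    - [[1,0,0,0,0,0,0],[1,0,0,0,0,0,0],[1,0,0,0,0,0,0]]

```text
t: 52.07
eef_pos: [0.5347, -0.0995, 0.1537]
orientation: [-0.0, 0.725, 0.689, -0.001]
force: [-6.2, -1.8, 3.6]
opening: 0.0151
```

```bash
python3 g.py|sed -n '1p;8p'
```

```text
yaw 87.05757942628743 fix [73.19642926 -3.57828245]
87.05757942628743 [0.5347, -0.0995, 0.1537]
```

Request:
arm_command:
  moves:
    - [[1,0.25,0.1,0,0,0,0],[1,0.25,0.1,0,0,0,0],[1,0.25,0.1,0,0,0,0],[4,0.25,0.1,0,0,0,0],[4,0.25,0.1,0,0,0,0],[4,0.25,0.1,0,0,0,0],[4,0.25,0.1,0,0,0,0]]

```text
t: 52.65
eef_pos: [0.5374, -0.0965, 0.1532]
orientation: [0.0, 0.725, 0.689, 0.0]
force: [-0.0, -0.2, -0.5]
opening: 0.0397
```

Request:
arm_command:
  moves:
    - [[4,0,0,-1,0,0,0],[4,0,0,-3,0,0,0],[4,0,0,-6,0,0,0],[4,0,0,-9,0,0,0],[4,0,-4,-10,0,0,0],[4,0,-8,-10,0,0,0],[4,0,-12,-10,0,0,0],[4,0,-16,-10,0,0,0],[4,0,-20,-10,0,0,0],[4,0,-20,-10,0,0,0],[4,0,-20,-10,0,0,0]]

```text
t: 53.57
eef_pos: [0.3363, -0.0863, 0.2541]
orientation: [0.001, 0.725, 0.689, 0.0]
force: [-0.1, 0.4, 0.7]
opening: 0.0399
```

```bash
python3 fin.py
python3 - <<'E'
from g import *
for c in ['side','top']:
    p=cv2.cvtColor(cv2.imread(f'pics/fin_{c}.png'),cv2.COLOR_BGR2HSV)
    m,R,t=model(c);K=np.array([[m['fx'],0,m['cx']],[0,m['fy'],m['cy']],[0,0,1]])
    u,v=cv2.projectPoints(np.array([[.6515,-.102,.165]]),np.array(m['rvec'],float),t,K,None)[0][0,0].astype(int)
    im=cv2.imread(f'pics/fin_{c}.png')[v-45:v+75,u-110:u+60] if c=='top' else cv2.imread(f'pics/fin_{c}.png')[v-45:v+105,u-110:u+60]
    im=cv2.resize(im,(780,580),interpolation=cv2.INTER_CUBIC);cv2.imwrite(f'pics/z_{c}.png',im)
E
```

```text
side bar (array([491. , 380.7]), array([36.6, 71.2]), 87.4) [0.02926624 0.03781412 0.04087748]
side knob 65 [ 0.5315 -0.1001  0.203 ] [ 0.5389 -0.0878  0.2196]
side ring 609 (array([ 537. , -104.1]), array([ 73.5, 183.3]), 81.4) 0.17016859176220733
top bar (array([492.5, 380.1]), array([33. , 68.2]), 87.8) [0.02918938 0.03518383 0.04022155]
top knob 19 [ 0.5336 -0.095   0.2126] [ 0.5394 -0.0893  0.2206]
top ring 466 (array([540.3, -90.7]), array([ 74.7, 179.1]), 89.6) 0.1682611866285646
```

View pics/z_top.png

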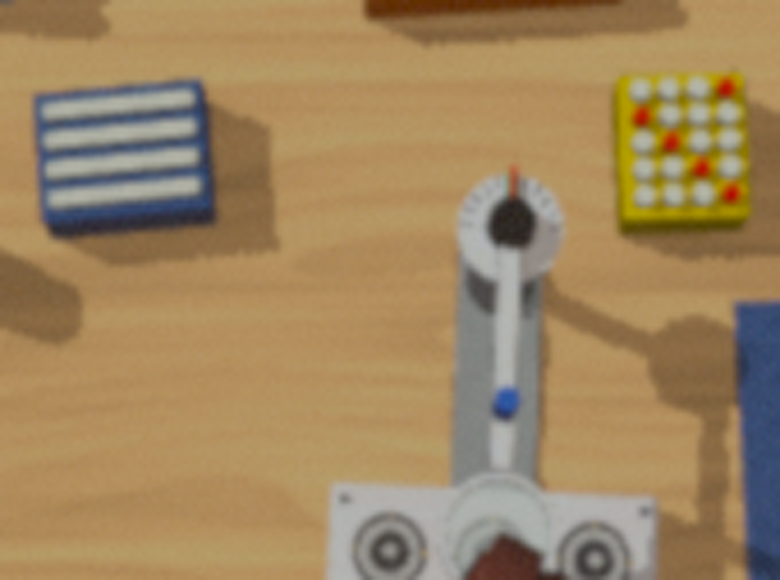

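View pics/z_side.png

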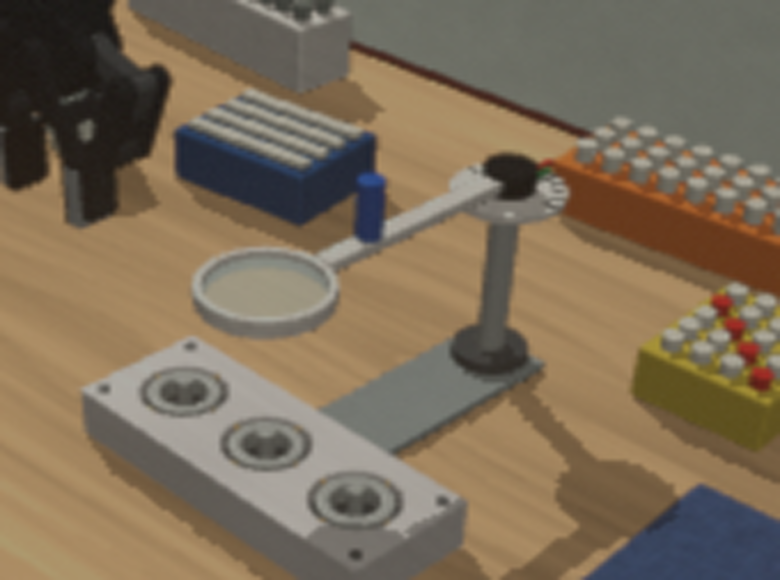

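The top view shows the red pointer over the green mark (crop (513,180)). The side view shows three flush cups and the lens over the middle bore. A last number check, then handing in.

```bash
python3 bores.py 9|grep side; python3 -c "
from h import *
s=env.read_state();print(s['t'],s['force'],abs(s['joint_velocities']).max())
print(env.finish_job())"
```

```text
side bore 0 n 119 proud mm -0.4 tilt mrad x,y [-3. -7.] ctr [-0.4  1.1]
side bore 1 n 120 proud mm -0.5 tilt mrad x,y [ 7. 10.] ctr [-0.  0.]
side bore 2 n 142 proud mm -0.4 tilt mrad x,y [-0. -6.] ctr [0.  0.2]
53.7667 [0.10695117 0.50711859 0.62144395] 0.009403400689151577
the job is handed in; nothing more can be done
None
```

I refitted the tube spinner and handed the job in at about 54 s of the 210 s allowed. All three cups were started by hand and driven home with the bar in alternating taps. The bar was then laid in the tray, and the magnifier swung to its mark and let go. Handing in gave no verdict.

**Last checks**
- **Cups:** all three read −0.4 to −0.5 mm from flush in the side camera, tilted by at most about 12 mrad and within about 1.2 mm of the bore axis. The top camera, last read before the bar went to the tray, had agreed to within 0.8 mm on height but was noisier on tilt, at about 34 mrad for one cup (limit 50).
- **Bar:** it lies flat in the tray, centred at about (0.492, 0.380) m, and was let go.
- **Magnifier:** the pointer is over the green mark in the picture, and the knob's position puts the arm about 0.01 rad off.
- **Clearance:** the robot touches nothing. The racks and jar were never approached, but I did not re-measure them.

**What went wrong or disagreed**
- **Fingertip height:** the real fingertips stand about 35–45 mm above the TCP height in the state. The first try at a cup therefore closed in the air, and the next closed on top of the cup. I corrected for this from the depth images and the contact force.
- **Bar knocked aside:** the bar had been moved a few centimetres before I fetched it, so I located it again.
- **Hard taps on bore 0:** two of the finishing taps pressed on the block's face through the bar with about 32 N and 41 N. For the other two bores I stopped slightly higher.

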